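# Lock the control box cover with the blade key

### The arm

A 6-joint arm with a two-finger parallel gripper is mounted at the origin on a cart in front of the work surface, level with it; the furniture and walls round the work are solid. World frame = base frame: x ahead of the robot, y to its left, z up, the work surface at z = 0. Lengths are in m, angles in rad, forces in N, time in s.
With the tool pointing down it reaches from about 0.375 to 0.75 m from the base axis. Payload 9 kg.
Tool frame: the origin (TCP) lies between the finger pads; the fingertips stand 14 mm ahead of it and the grasp point (between the pads) lies 5 mm behind it; y points along the fingers, z is the direction in which the jaws open and shut, and the axes are right-handed (so a half turn about y gives the same grasp; the last joint's range is limited). The gripper opens to 85 mm and grips with 20 to 120 N. Pads are 22 mm wide; open, the fingers measure 114 mm over their backs; the gripper's body (76 mm by 85 mm) begins 54 mm behind the grasp point. The pads swing forward as they close: fully open they stand 13 mm farther back than shut.
Start: joints at [1.126, 0.104, 0.097, 1.564, 0, 1.353], TCP at [0.135, 0.585, 0.245] pointing down, gripper open.
Joint ranges: [-2.99, 2.99], [-0.84, 1.86], [-1.1, 1.16], [-1.84, 2.11], [-1.51, 1.56], [-3.14, 3.14]. Speed limits (rad/s): [2.22, 2.22, 2.57, 3.14, 3.14, 3.14].

### API

Orientations are given as [roll, pitch, yaw] about the fixed x, y, z axes, in that order (R = Rz(yaw) Ry(pitch) Rx(roll)).
In Python, from station import get_obs, viewer, ctrl gives the robot as it stands.
- The arm moves only by the tool jog_arm, never from a script. Its argument "moves" is a list of rows, each a list of 4 numbers: the shift along the tool's x, y, z in m, then the turn about the tool's y in rad. In form: [[tx, ty, tz, spin], ...]. A call has 1 to 10 rows; each row shifts and turns the commanded pose from where the row before left it, along the tool's axes as they then stand; what a row does not reach is not made up. A row lasts 1/10 s, in which the tool goes at most 50 mm and 8.59 degrees, less where a joint would pass 70% of its speed; a pose out of reach is approached as far as the arm can. A call with a gripper value outside its range is refused whole. "gripper" is the finger opening in m, from 0 to 0.0854, set as the call begins (left out, the last holds). The fingers move at their own pace and stop on an object; the grip force is fixed at half the most. Time passes only in rows, so rows that do not move let the fingers close. It gives the time, the measured TCP pose, the force and the opening at its end, in the units of the state.
- get_obs(): the state, without advancing time (a new reading comes with each control period).
- viewer.camera(name): name is "side" or "top"; returns (picture, depth): 480x640x3 uint8, red, green, blue; 480x640 float32, m along the optical axis (not along the pixel's ray), 0 where there is no reading.
- viewer.camera_params(name): a dict with "intrinsics" (3x3 intrinsics, pixels), "dist_coeffs" ([k1, k2, p1, p2, k3] as OpenCV has them; the pictures are not rectified), "R" (3x3) and "t" (3): a world point X has camera coordinates R X + t. Camera axes: x right, y down, z forward; pixel columns grow to the right and rows downward; lengths in m; the calibration is good to about 2 mm. A picture is of the moment at which its call begins. camera_params takes no time and is no camera call.
- ctrl.hand_in(): hands the job in, once; it reports no verdict.
The state is a dict: "clock": time; "joints": joint angles; "dq": joint speeds; "joint_efforts": joint torques, N m; "eef_pos": TCP position; "ee_rot": TCP orientation; "force": force on the tool from outside, world axes, zero at the start; "wrist_torque": the same for the moment, N m; "grip_width": finger opening in m.
Only numpy, scipy, OpenCV 4.12 (cv2) and the standard library are available. Lean on these libraries where they do the work, as an engineer would, in place of code of your own. Each camera call takes 0.05 s, during which the arm holds its last target.

### The job

The cover is back on the control box but its two slotted quarter-turn locks are still open, and someone has stood the grease tin on it: first move the tin off and stand it upright on the log slice. Then take the blade key from its holder and with it turn both locks clockwise to their stops, so that the slots lie in line with the box's long side, and stand the key back in its holder, blade down and fully home. Do not disturb the pipe offcut or the tape measure.

Things in the scene. Friction and masses are not known exactly. Their poses are not given: they have to be found in the camera images.
- grease_tin: Closed round grease tin, 67 mm in diameter at its lid (65 mm below), 60 mm tall, 0.26 kg, loose; it stands upright somewhere on the box's cover, over or near a lock. Origin: under it, 1 mm from its axis; z up.
- tin_center (a point): Centre of the grease tin, on its axis, half-way up (30 mm above its base); z up along the axis.
- log_top (a point): Centre of the flat, level top of the log slice: a round sawn slice about 230 mm across and 67 mm high that does not move. The point is on the top face, 67 mm above the table.
- control_box: Grey steel box with a flat grey cover, fixed to the table, 120 mm (its x) by 220 mm (its y, the long side), 60 mm high; low lugs and cable entries stick out up to 20 mm. Origin: centre of its underside, z up. Two locks lie flush in the cover on its long centre line, at y = +70 and -70 mm. Short engraved marks along that line show the closed direction.
- lock_left (a joint): Angle of the lock at the box's +y end, rad, growing clockwise seen from above: 0 = fully open (slot across the box, along its x), 1.571 = closed stop (slot in line with the box's y). It starts between 0.05 and 0.4, has dry friction of about 0.15 N m and stays where it is left.
- lock_right (a joint): The same for the lock at the box's -y end.
- lock_left_slot (a point): On the left lock's axis, at the cover's top (60 mm above the table), turning with the lock: x along the slot, y across it, z up. The lock is a bare steel disc, 49 mm across, with a straight slot right across it, 7 mm wide (10 mm at the bevelled mouth), 12 mm deep; the round recess in the cover, 51 mm across, closes the slot's ends.
- lock_right_slot (a point): The same for the right lock.
- key_grip (a point): Centre of the blade key's flat black handle; x along the blade's width, y through the handle's flat, z up. Loose, 76 mm tall, 0.14 kg. From the bottom: steel blade 38 mm wide (x), 4 thick (y), 24 long; collar 50 x 18, 6 high; handle 44 wide (x), 14 thick (y), 46 high. The point is 53 mm above the blade's tip, 29 above the collar's underside. Alike after a half turn about z.
- holder_mouth (a point): Centre of the slot's mouth in the fixed wooden key holder (block 66 x 44 mm, foot 74 x 52, 30 high); on its top face, x along the slot, z up. Slot 45 mm long (x), 10 wide (y), 26 deep, bevelled mouth. When home, the key's blade is in the slot, its collar on the top face, its grip point 29 mm above this point. Holder and pipe offcut may swap places from start to start.
- pipe_center (a point): Centre of a grey pipe offcut standing on end, 42 mm in diameter, 85 mm tall, loose; a bystander to be left alone. Fixed obstacles round the work: a bench vice at the right, 150 mm high; a hose coil behind the box, 100 mm high, its loose end nearest the log slice up to 175 mm; a vacuum jug behind the log slice, 252 mm high.
- tape_center (a point): Centre of a pocket tape measure standing on the table behind the log slice, 54 x 80 x 68 mm, loose; a bystander to be left alone.
Mind the look-alikes: they are no part of the job. There is more than one size of the part that bears key_grip; the job needs the larger.

How it is judged:
By the outcome, as a careful person would: the job done as asked, in the order asked, and still so for the second after the job is handed in, with the robot touching nothing.
It also fails if it takes over 69 s, if anything falls off the work surface, if the arm or the gripper's body presses on something with over 40 N, if the wrist force passes 120 N, or if a joint passes its speed limit or range.

## Working session

There is one attempt and no reset: what is moved stays moved. The work goes in short steps, Python scripts to look and compute and a tool call to move; the robot and the scene stay as the last step left them, time stands still between calls to the robot, and variables do not carry over. Pictures are saved under pics/ and viewed, and the job is handed in when it is done.

Besides the shell and the picture viewer there is one more tool, called after "Call:" by a JSON object that holds its "api" and its "payload", one argument or row to a line. jog_arm: Moves the arm, as the interface text tells. Its arguments: {"type":"object","properties":{"moves":{"type":"array","items":{"type":"array","items":{"type":"number"}}},"gripper":{"type":"number"}},"required":["moves"]}

```bash
ls; mkdir -p pics; python3 - <<'E'
from station import get_obs, viewer, ctrl
import cv2,numpy as np
print(get_obs())
for n in("top","side"):
    im,d=viewer.camera(n); np.savez(f"{n}0.npz",im=im,d=d)
    cv2.imwrite(f"pics/{n}0.png",im[:,:,::-1])
    print(n,viewer.camera_params(n), (d==0).mean())
E
```

```text
pics
{'clock': 0.0, 'joints': array([ 1.12633659e+00,  1.04687318e-01,  9.64326508e-02,  1.56388812e+00,
       -6.24181620e-06,  1.35306046e+00]), 'dq': array([ 0.00030001,  0.00050971,  0.00037707, -0.00023048, -0.00037463,
        0.00023511]), 'joint_efforts': array([-9.86119558e-04, -5.56934381e+01,  5.03648043e+01,  1.73255039e-02,
       -2.99635576e-04,  1.02573975e-05]), 'eef_pos': array([0.13474308, 0.58434298, 0.24450917]), 'ee_rot': array([-1.57211234e+00,  2.84766731e-04, -2.26724059e-01]), 'force': array([ 0.03314295,  1.03160087, -0.06134907]), 'wrist_torque': array([-0.03430565,  0.05342419, -0.01197175]), 'grip_width': 0.08533642627667011}
top {'intrinsics': array([[436.32019938,   0.        , 322.95970342],
       [  0.        , 436.32019938, 240.16152443],
       [  0.        ,   0.        ,   1.        ]]), 'dist_coeffs': array([-0.1071916,  0.       ,  0.       ,  0.       ,  0.       ]), 'R': array([[-0.00186294, -0.99999753,  0.00121621],
       [-0.99090741,  0.00168238, -0.13453503],
       [ 0.13453265, -0.00145578, -0.99090809]]), 't': array([0.03684724, 0.53604713, 1.18202071])} 0.0037239583333333335
side {'intrinsics': array([[494.37175435,   0.        , 317.46272421],
       [  0.        , 494.37175435, 244.22507333],
       [  0.        ,   0.        ,   1.        ]]), 'dist_coeffs': array([-0.08984924,  0.        ,  0.        ,  0.        ,  0.        ]), 'R': array([[ 0.84762047, -0.53049072,  0.01091503],
       [-0.3321803 , -0.54657561, -0.76870759],
       [ 0.41375813,  0.64794653, -0.63950724]]), 't': array([-0.4232699 ,  0.24552867,  1.05497076])} 0.06218424479166667
```

View pics/top0.png

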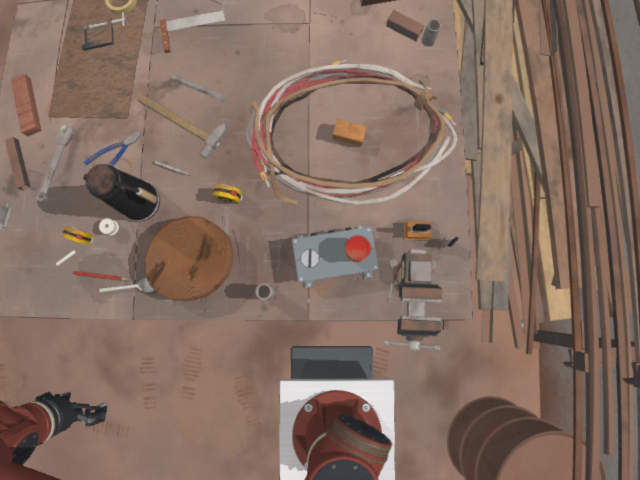

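View pics/side0.png

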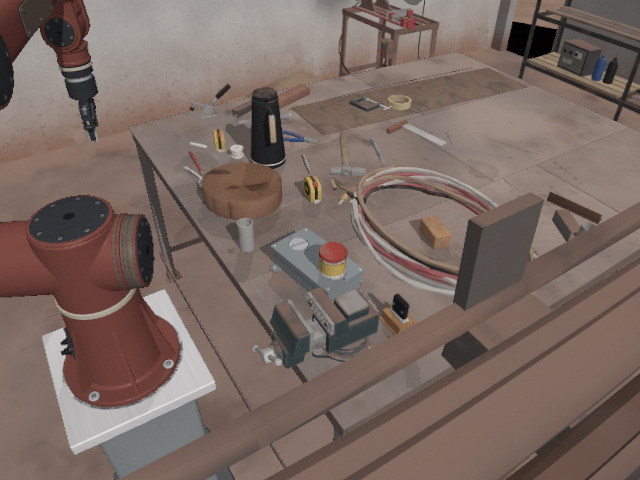

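```bash
cat > h.py <<'E'
import cv2,numpy as np
from station import get_obs, viewer, ctrl
def ray(n,uv):
    p=viewer.camera_params(n); x=cv2.undistortPoints(np.array(uv,float).reshape(-1,1,2),p["intrinsics"],p["dist_coeffs"]).reshape(-1,2)
    d=np.c_[x,np.ones(len(x))]@p["R"]; c=-p["R"].T@p["t"]; return c,d
def onz(n,uv,z):
    c,d=ray(n,uv); s=(z-c[2])/d[:,2]; return c+d*s[:,None]
def proj(n,X):
    p=viewer.camera_params(n); X=np.atleast_2d(np.array(X,float))
    return cv2.projectPoints(X,cv2.Rodrigues(p["R"])[0],p["t"],p["intrinsics"],p["dist_coeffs"])[0].reshape(-1,2)
def crop(n,im,x0,y0,w,h,s,f):
    cv2.imwrite(f,cv2.resize(im[y0:y0+h,x0:x0+w,::-1],None,fx=s,fy=s,interpolation=cv2.INTER_CUBIC))
def cloud(n,d):
    v,u=np.mgrid[:480,:640]; c,r=ray(n,np.c_[u.ravel(),v.ravel()]); return (c+r*d.ravel()[:,None]).reshape(480,640,3)
E
python3 - <<'E'
from h import *
t=np.load("top0.npz")["im"];s=np.load("side0.npz")["im"]
crop("top",t,280,215,190,110,4,"pics/c1.png")
crop("side",s,255,220,170,120,4.7,"pics/c2.png")
E
```

```text
(no output)
```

View pics/c1.png

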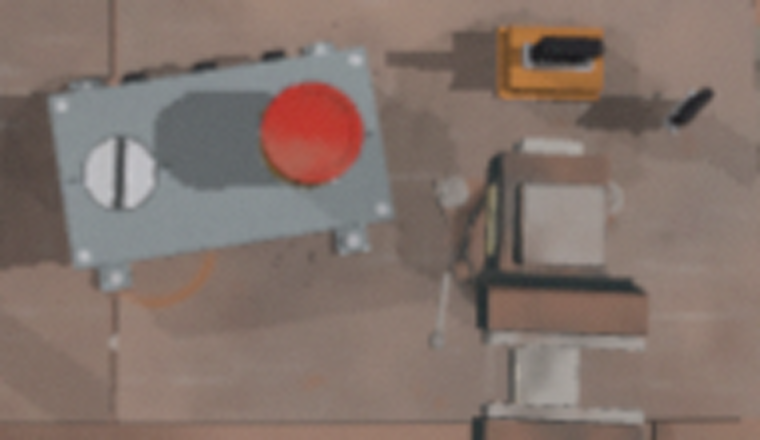

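View pics/c2.png

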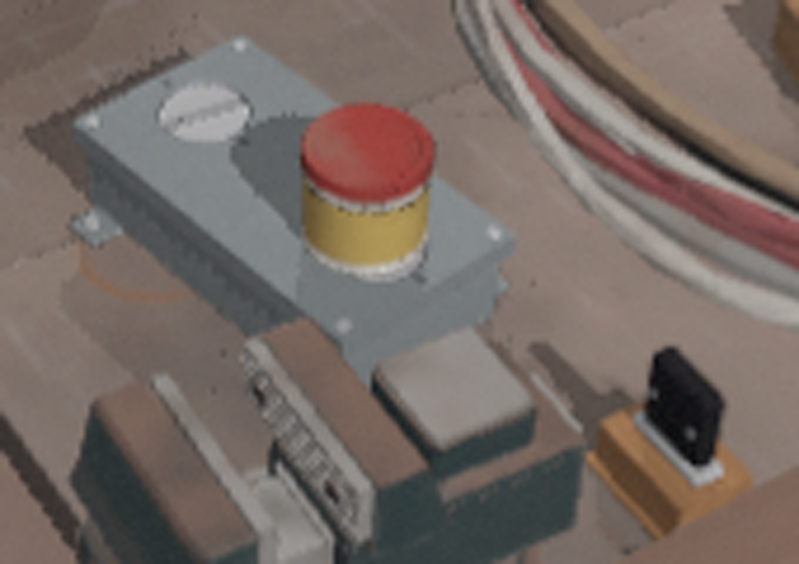

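```bash
python3 - <<'E'
from h import *
np.set_printoptions(precision=4,suppress=True)
D={n:np.load(f"{n}0.npz") for n in("top","side")}
def blob(n,m,roi):
    x0,y0,w,h=roi; k=np.zeros(m.shape,np.uint8); k[y0:y0+h,x0:x0+w]=m[y0:y0+h,x0:x0+w]
    c,_=cv2.findContours(k,cv2.RETR_EXTERNAL,cv2.CHAIN_APPROX_NONE); c=max(c,key=cv2.contourArea); return c.reshape(-1,2).astype(float)
for n,roi in(("top",(335,225,50,45)),("side",(305,235,60,60))):
    im=D[n]["im"].astype(int); P=cloud(n,D[n]["d"])
    red=((im[...,0]>120)&(im[...,1]<70)&(im[...,2]<75)).astype(np.uint8)
    c=blob(n,red,roi); w=onz(n,c,.12); print(n,"lid",cv2.fitEllipse(w[:,:2].astype(np.float32)),cv2.fitEllipse(c.astype(np.float32)))
    u=c.mean(0).astype(int); print("lid z depth",P[u[1],u[0]])
n="top"; im=D[n]["im"].astype(int);P=cloud(n,D[n]["d"])
# screws in crop coordinates /4
s=np.array([(61,104),(355,60),(381,209),(83,256)])/4+[280,215]-.375
w=onz(n,s,.061); print("screws",w[:,:2],w.mean(0))
for a,b in((0,1),(3,2),(0,3),(1,2)): 
    v=w[b]-w[a]; print(np.hypot(*v[:2]),np.degrees(np.arctan2(v[1],v[0])))
# by lock
print("lockL",onz(n,[np.array((120,173))/4+[280,215]-.375],.06))
# heights mask
for nm,lo,hi,roi in (("box",.05,.068,(285,220,100,75)),("holder",.022,.036,(400,215,40,35)),("log",.058,.076,(135,205,110,105)),("pipe",.075,.095,(250,275,30,30)),("keytop",.07,.09,(400,215,40,35))):
    m=((P[...,2]>lo)&(P[...,2]<hi)).astype(np.uint8); c=blob(n,m,roi)
    x0,y0,ww,hh=roi; q=P[y0:y0+hh,x0:x0+ww][m[y0:y0+hh,x0:x0+ww]>0]; z=np.median(q[:,2])
    w=onz(n,c,z)[:,:2].astype(np.float32); print(nm,"z",z,len(q),"minrect",cv2.minAreaRect(w),"bb",c.min(0),c.max(0))
    if nm in("log","pipe"): print(cv2.fitEllipse(w))
E
```

```text
top lid ((0.5149577856063843, -0.05560951679944992), (0.037604786455631256, 0.06640475243330002), 164.6482391357422) ((358.24139404296875, 243.84767150878906), (14.323760032653809, 25.608261108398438), 105.28388977050781)
lid z depth [ 0.5147 -0.0551  0.1184]
side lid ((0.5053067803382874, -0.06112341955304146), (0.05443671718239784, 0.06573645770549774), 122.72606658935547) ((334.1153259277344, 252.5447235107422), (17.659034729003906, 24.492280960083008), 80.98369598388672)
lid z depth [ 0.5046 -0.0576  0.1157]
screws [[ 0.5316  0.1128]
 [ 0.5617 -0.0889]
 [ 0.4592 -0.105 ]
 [ 0.4278  0.0972]] [0.4951 0.004  0.061 ]
0.20389211617578318 -81.49614499811678
0.20466784852809122 -81.1761345668326
0.104907805889308 -171.48639278487263
0.10376770240428584 -171.05972012232695
lockL [[0.4843 0.0723 0.06  ]]
box z 0.06116990957004065 2949 minrect ((0.4939420819282532, 0.0049700140953063965), (0.12068015336990356, 0.2202277034521103), 8.882499694824219) bb [292. 227.] [377. 282.]
holder z 0.03101419662704341 230 minrect ((0.566249668598175, -0.23458954691886902), (0.06591933965682983, 0.04615538939833641), 88.3223648071289) bb [407. 222.] [430. 238.]
log z 0.0668407480655342 5647 minrect ((0.4829479157924652, 0.41174983978271484), (0.22183091938495636, 0.24121977388858795), 45.81666946411133) bb [144. 216.] [229. 300.]
((0.4841579794883728, 0.4106234014034271), (0.22198332846164703, 0.2427777349948883), 36.825538635253906)
pipe z 0.0856460842788771 64 minrect ((0.3940045237541199, 0.19348850846290588), (0.03699323534965515, 0.039841536432504654), 0.6314812302589417) bb [256. 284.] [271. 298.]
((0.393842488527298, 0.19315502047538757), (0.037285685539245605, 0.04093645140528679), 2.4228010177612305)
keytop z 0.08216683159680005 95 minrect ((0.566835880279541, -0.2329363226890564), (0.044119175523519516, 0.01376477163285017), 89.98261260986328) bb [414. 224.] [430. 229.]
```

```bash
cat >> h.py <<'E'
def go(x,y,z,yaw,step=0.04,sp=0.14):
    "rows needed from commanded/measured pose"
    from scipy.spatial.transform import Rotation as R
    o=get_obs(); Rm=R.from_euler('xyz',o['ee_rot']); d=Rm.inv().apply(np.array([x,y,z])-o['eef_pos'])
    dy=yaw-o['ee_rot'][2]; dy=(dy+np.pi)%(2*np.pi)-np.pi; print("tool shift",d.round(4),"spin",round(-dy,4),"at",o['eef_pos'].round(4),o['ee_rot'].round(4),"clk",o['clock'],"q",o['joints'].round(2))
E
python3 - <<'E'
from h import *
np.set_printoptions(precision=3,suppress=True,linewidth=150)
D={n:np.load(f"{n}0.npz") for n in("top","side")}
P=cloud("top",D["top"]["d"]);Q=cloud("side",D["side"]["d"])
A=np.r_[P.reshape(-1,3),Q[ :, :].reshape(-1,3)]
A=A[(A[:,2]>-.02)&(A[:,2]<.4)]
xs=np.arange(.3,.86,.04); ys=np.arange(.64,-.4,-.04)
print("max height mm; cols y",(ys*100).round())
for x in xs[::-1]:
    print(int(x*100),[int(1000*max([0,*A[(abs(A[:,0]-x-.02)<.02)&(abs(A[:,1]-y-.02)<.02)][:,2]])) for y in ys])
im=D["top"]["im"]; h=cv2.cvtColor(im,cv2.COLOR_RGB2HSV); 
for n,roi in(("top",(335,225,50,45)),("side",(305,235,60,60))):
    h=cv2.cvtColor(D[n]["im"],cv2.COLOR_RGB2HSV); m=(((h[...,0]<8)|(h[...,0]>172))&(h[...,1]>150)).astype(np.uint8)
    x0,y0,w,hh=roi;k=m*0;k[y0:y0+hh,x0:x0+w]=m[y0:y0+hh,x0:x0+w]
    c,_=cv2.findContours(k,0,1);c=max(c,key=cv2.contourArea).reshape(-1,2).astype(float)
    w=onz(n,cv2.convexHull(c.astype(np.float32)).reshape(-1,2),.12); print(n,cv2.fitEllipse(w[:,:2].astype(np.float32)),cv2.minEnclosingCircle(w[:,:2].astype(np.float32)))
E
```

```text
max height mm; cols y [ 64.  60.  56.  52.  48.  44.  40.  36.  32.  28.  24.  20.  16.  12.   8.   4.  -0.  -4.  -8. -12. -16. -20. -24. -28. -32. -36.]
85 [7, 21, 16, 6, 15, 27, 30, 27, 33, 6, 31, 92, 80, 5, 7, 7, 46, 48, 47, 43, 7, 7, 8, 72, 78, 50]
81 [18, 18, 17, 5, 6, 6, 28, 32, 35, 6, 53, 92, 85, 6, 6, 8, 45, 48, 49, 47, 5, 6, 6, 74, 85, 49]
77 [19, 17, 6, 8, 6, 6, 8, 32, 31, 7, 57, 98, 96, 6, 8, 7, 7, 5, 8, 7, 9, 6, 66, 90, 86, 51]
73 [16, 95, 5, 14, 15, 16, 8, 6, 7, 6, 7, 96, 100, 91, 5, 8, 7, 6, 6, 8, 7, 71, 93, 94, 53, 7]
69 [0, 93, 231, 162, 7, 9, 10, 6, 6, 8, 7, 53, 110, 100, 100, 93, 72, 67, 73, 77, 95, 98, 97, 55, 7, 7]
65 [0, 256, 257, 255, 64, 8, 7, 7, 70, 72, 61, 7, 145, 146, 101, 98, 97, 97, 97, 98, 99, 101, 35, 6, 7, 8]
61 [7, 254, 257, 257, 254, 149, 8, 7, 66, 72, 46, 8, 160, 183, 176, 58, 55, 51, 42, 41, 38, 34, 7, 6, 8, 7]
57 [38, 116, 251, 236, 6, 70, 73, 71, 70, 7, 7, 6, 7, 180, 180, 6, 9, 7, 6, 7, 10, 8, 34, 35, 8, 7]
53 [39, 38, 6, 6, 70, 73, 73, 72, 72, 71, 7, 6, 9, 10, 62, 65, 67, 66, 65, 66, 8, 16, 88, 87, 8, 52]
49 [8, 6, 7, 66, 74, 73, 72, 72, 71, 72, 
[... 221 characters left out ...]
7, 66, 67, 66, 65, 66, 68, 36, 132, 134, 131, 8, 7]
37 [14, 18, 22, 18, 72, 73, 73, 73, 74, 63, 7, 91, 90, 8, 63, 13, 8, 8, 8, 8, 45, 152, 151, 151, 6, 7]
34 [6, 6, 7, 6, 6, 71, 72, 68, 7, 8, 7, 87, 88, 6, 6, 8, 6, 7, 6, 7, 134, 151, 152, 151, 6, 7]
30 [6, 6, 6, 6, 8, 7, 6, 6, 6, 7, 6, 9, 7, 7, 6, 7, 6, 7, 6, 8, 150, 152, 151, 152, 6, 6]
top ((0.5049998760223389, -0.053269289433956146), (0.0619988776743412, 0.06290826201438904), 72.11683654785156) ((0.5045728087425232, -0.053190283477306366), 0.03208286687731743)
side ((0.5033184885978699, -0.05781784653663635), (0.06447161734104156, 0.06797554343938828), 146.61846923828125) ((0.5042665004730225, -0.057662539184093475), 0.034310512244701385)
```

```bash
python3 - <<'E'
from h import *
go(.5045,-.0555,.22,0.0)
P=cloud("top",np.load("top0.npz")["d"])
m=(P[...,2]>.12)&(P[...,0]>.45)&(P[...,0]<.7)&(P[...,1]>.02)&(P[...,1]<.3)
q=P[m];i=np.argsort(q[:,0])[:8];print(q[i].round(3))
E
```

```text
tool shift [ 0.5041  0.0251 -0.5404] spin -0.2268 at [0.1348 0.5844 0.2446] [-1.5719e+00  3.0000e-04 -2.2680e-01] clk 0.1 q [1.13 0.1  0.1  1.56 0.   1.35]
[[0.607 0.111 0.169]
 [0.608 0.113 0.179]
 [0.608 0.109 0.167]
 [0.608 0.111 0.177]
 [0.608 0.106 0.176]
 [0.609 0.116 0.174]
 [0.609 0.103 0.174]
 [0.61  0.109 0.169]]
```

Call:
{"api": "jog_arm", "payload": {
  "moves": [
    [0.014,0,-0.015,0],
    [0.028,0,-0.03,0],
    [0.028,0,-0.03,0],
    [0.028,0,-0.03,0],
    [0.028,0,-0.03,0],
    [0.028,0,-0.03,0],
    [0.028,0,-0.03,0],
    [0.028,0,-0.03,0],
    [0.028,0,-0.03,0],
    [0.028,0,-0.03,0]
  ],
  "gripper": 0.0854
}}

```text
clock: 1.1
eef_pos: [0.3304, 0.2457, 0.2451]
ee_rot: [-1.571, -0.0, -0.227]
force: [0.1, 1.6, -0.2]
grip_width: 0.0854
```

Call:
{"api": "jog_arm", "payload": {
  "moves": [
    [0.028,0,-0.03,0],
    [0.028,0,-0.03,0],
    [0.028,0,-0.03,0],
    [0.028,0,-0.03,0],
    [0.028,0,-0.03,0],
    [0.028,0,-0.03,0],
    [0.028,0,-0.03,0],
    [0.022,0.01,-0.025,0],
    [0,0.01,0,-0.1],
    [0,0,0,-0.12]
  ]
}}

```text
clock: 2.1
eef_pos: [0.489, -0.0317, 0.2232]
ee_rot: [-1.57, 0.003, -0.005]
force: [0.1, 0.5, -0.4]
grip_width: 0.0856
```

```bash
python3 - <<'E'
from h import *
go(.5045,-.0555,.083,0.0)
E
```

```text
tool shift [ 0.016   0.1401 -0.0239] spin -0.0047 at [ 0.489  -0.0317  0.2232] [-1.5696  0.0032 -0.0047] clk 2.1 q [-0.33 -0.23 -0.27  1.54  0.   -0.33]
```

Call:
{"api": "jog_arm", "payload": {
  "moves": [
    [0.016,0,-0.024,0],
    [0,0.03,0,0],
    [0,0.03,0,0],
    [0,0.02,0,0],
    [0,0,0,0]
  ]
}}

```text
clock: 2.6
eef_pos: [0.5035, -0.0542, 0.142]
ee_rot: [-1.569, 0.005, -0.007]
force: [-0.1, -0.1, 0.2]
grip_width: 0.0853
```

```bash
python3 - <<'E'
from h import *
go(.5045,-.0555,.083,0.0)
for n,r in(("top",(290,190,140,105,5.5)),("side",(250,170,160,120,5))):
    im,d=viewer.camera(n); crop(n,im,*r,f"pics/a_{n}.png")
E
```

```text
tool shift [ 0.0014  0.0589 -0.0014] spin -0.0069 at [ 0.5035 -0.0542  0.142 ] [-1.5687  0.0052 -0.0069] clk 2.6 q [-0.37 -0.17 -0.36  1.39  0.   -0.36]
```

View pics/a_side.png

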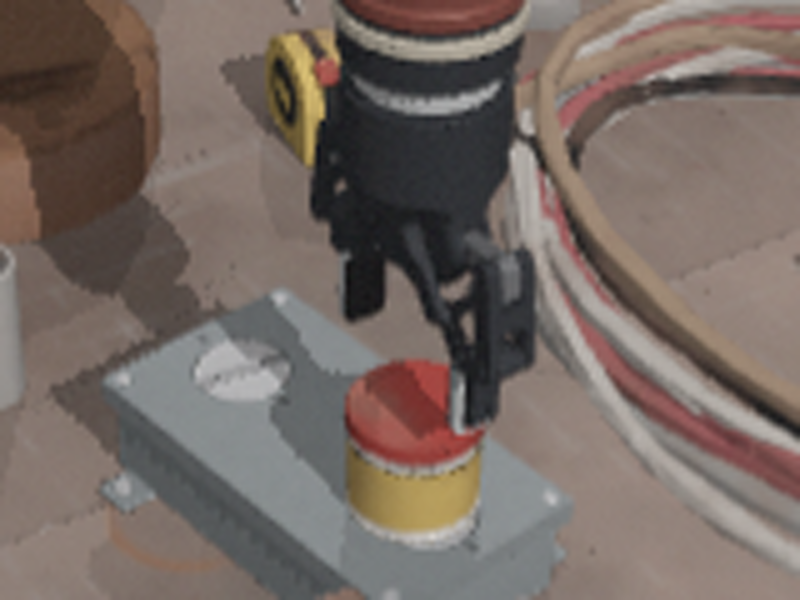

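The open fingers stand above the tin (lid at about (410,410) in this crop), one on each side of it. I'll go down and grip.

Call:
{"api": "jog_arm", "payload": {
  "moves": [
    [0.0014,0.02,-0.0014,0],
    [0,0.02,0,0],
    [0,0.019,0,0],
    [0,0,0,0]
  ]
}}

```text
clock: 3.1
eef_pos: [0.5062, -0.0561, 0.0855]
ee_rot: [-1.57, 0.002, -0.007]
force: [-0.4, -0.6, 0.1]
grip_width: 0.0853
```

Call:
{"api": "jog_arm", "payload": {
  "moves": [
    [0,0,0,0],
    [0,0,0,0],
    [0,0,0,0],
    [0,0,0,0],
    [0,0,0,0],
    [0,0,0,0],
    [0,0,0,0]
  ],
  "gripper": 0.04
}}

```text
clock: 3.8
eef_pos: [0.5079, -0.0566, 0.0887]
ee_rot: [-1.571, -0.003, -0.007]
force: [-2.7, 2.6, 6.9]
grip_width: 0.0655
```

Call:
{"api": "jog_arm", "payload": {
  "moves": [
    [0,-0.01,0,0],
    [0,-0.02,0,0],
    [0,-0.03,0,0],
    [0,-0.035,0,0],
    [0,-0.03,0,0],
    [0,-0.015,0,0],
    [0,0,0,0]
  ]
}}

```text
clock: 4.5
eef_pos: [0.508, -0.0568, 0.2289]
ee_rot: [-1.572, -0.004, -0.007]
force: [-0.4, 0.2, -3.4]
grip_width: 0.0653
```

```bash
python3 - <<'E'
from h import *
go(.48,.405,.23,0.0)
im,d=viewer.camera("side"); crop("side",im,180,120,240,180,3.3,"pics/b.png")
E
```

```text
tool shift [-0.0311 -0.0019  0.4616] spin -0.0068 at [ 0.508  -0.0568  0.2289] [-1.5722 -0.0039 -0.0068] clk 4.5 q [-0.37 -0.18 -0.21  1.54  0.   -0.36]
```

View pics/b.png

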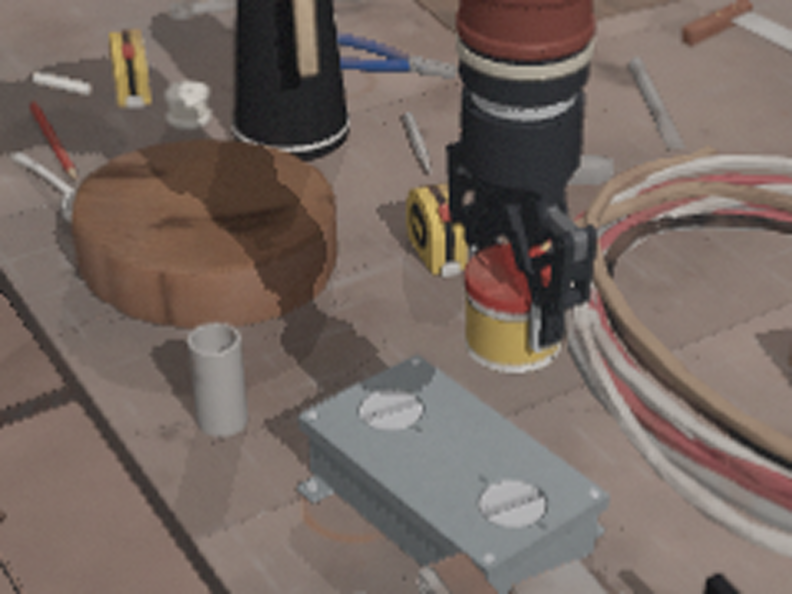

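The side crop shows the tin held upright at (515,305) and both locks uncovered, at (392,410) and (512,503). I'll carry it to the log.

Call:
{"api": "jog_arm", "payload": {
  "moves": [
    [-0.002,0,0.015,0],
    [-0.002,0,0.03,0],
    [-0.003,0,0.038,0],
    [-0.003,0,0.038,0],
    [-0.003,0,0.038,0],
    [-0.003,0,0.038,0],
    [-0.003,0,0.038,0],
    [-0.003,0,0.038,0],
    [-0.003,0,0.038,0],
    [-0.003,0,0.038,0]
  ]
}}

```text
clock: 5.55
eef_pos: [0.4793, 0.2948, 0.2242]
ee_rot: [-1.572, 0.003, -0.006]
force: [0.9, -1.1, -2.8]
grip_width: 0.0653
```

Call:
{"api": "jog_arm", "payload": {
  "moves": [
    [-0.002,0,0.038,0],
    [0,0,0.035,0],
    [0,0,0.025,0],
    [0,0,0.014,0],
    [0,0,0,0],
    [0,0,0,0]
  ]
}}

```text
clock: 6.15
eef_pos: [0.4788, 0.4048, 0.2246]
ee_rot: [-1.572, 0.002, -0.006]
force: [0.1, 0.2, -2.9]
grip_width: 0.0654
```

```bash
python3 - <<'E'
from h import *
go(.482,.407,.0975,0.0)
E
```

```text
tool shift [0.0035 0.1271 0.0024] spin -0.006 at [0.4788 0.4048 0.2246] [-1.5722  0.0024 -0.006 ] clk 6.15 q [ 0.49  0.19  0.15  1.54 -0.    0.5 ]
```

Call:
{"api": "jog_arm", "payload": {
  "moves": [
    [0.003,0.025,0.002,0],
    [0,0.035,0,0],
    [0,0.03,0,0],
    [0,0.02,0,0],
    [0,0.008,0,0],
    [0,0,0,0],
    [0,0,0,0]
  ]
}}

```text
clock: 6.85
eef_pos: [0.4835, 0.4067, 0.1096]
ee_rot: [-1.57, -0.001, -0.007]
force: [0.1, 1.4, -3.4]
grip_width: 0.0653
```

Call:
{"api": "jog_arm", "payload": {
  "moves": [
    [0,0.007,0,0],
    [0,0.003,0,0],
    [0,0,0,0],
    [0,0,0,0]
  ]
}}

```text
clock: 7.25
eef_pos: [0.483, 0.4068, 0.0984]
ee_rot: [-1.571, -0.0, -0.007]
force: [-0.1, -1.0, -3.2]
grip_width: 0.0652
```

Call:
{"api": "jog_arm", "payload": {
  "moves": [
    [0,0.0015,0,0],
    [0,0.001,0,0],
    [0,0,0,0],
    [0,0,0,0]
  ]
}}

```text
clock: 7.65
eef_pos: [0.483, 0.4069, 0.0959]
ee_rot: [-1.571, -0.0, -0.007]
force: [0.3, 1.0, -2.2]
grip_width: 0.0653
```

Call:
{"api": "jog_arm", "payload": {
  "moves": [
    [0,0.001,0,0],
    [0,0,0,0],
    [0,0,0,0]
  ]
}}

```text
clock: 7.95
eef_pos: [0.4833, 0.407, 0.0958]
ee_rot: [-1.57, -0.001, -0.007]
force: [-1.8, -0.9, 6.5]
grip_width: 0.0651
```

Call:
{"api": "jog_arm", "payload": {
  "moves": [
    [0,0,0,0],
    [0,0,0,0],
    [0,0,0,0],
    [0,0,0,0],
    [0,0,0,0],
    [0,0,0,0]
  ],
  "gripper": 0.0854
}}

```text
clock: 8.55
eef_pos: [0.483, 0.4068, 0.0948]
ee_rot: [-1.571, 0.0, -0.007]
force: [-0.2, -0.4, -0.6]
grip_width: 0.0855
```

Call:
{"api": "jog_arm", "payload": {
  "moves": [
    [0,-0.01,0,0],
    [0,-0.02,0,0],
    [0,-0.03,0,0],
    [0,-0.04,0,0],
    [0,-0.04,0,0],
    [0,-0.01,0,0]
  ]
}}

```text
clock: 9.15
eef_pos: [0.4844, 0.4076, 0.2512]
ee_rot: [-1.567, -0.007, -0.007]
force: [0.5, 0.5, 0.2]
grip_width: 0.0855
```

```bash
python3 - <<'E'
from h import *
im,d=viewer.camera("side"); crop("side",im,180,120,240,180,3.3,"pics/d.png")
im,d=viewer.camera("top"); crop("top",im,130,180,190,140,4,"pics/d2.png");np.savez("top1.npz",im=im,d=d)
go(.5668,-.233,.2,-1.571)
E
```

```text
tool shift [ 0.087   0.0467 -0.6399] spin 1.5642 at [0.484  0.4073 0.2477] [-1.5686 -0.0039 -0.0068] clk 9.25 q [0.49 0.2  0.21 1.57 0.   0.5 ]
```

View pics/d.png

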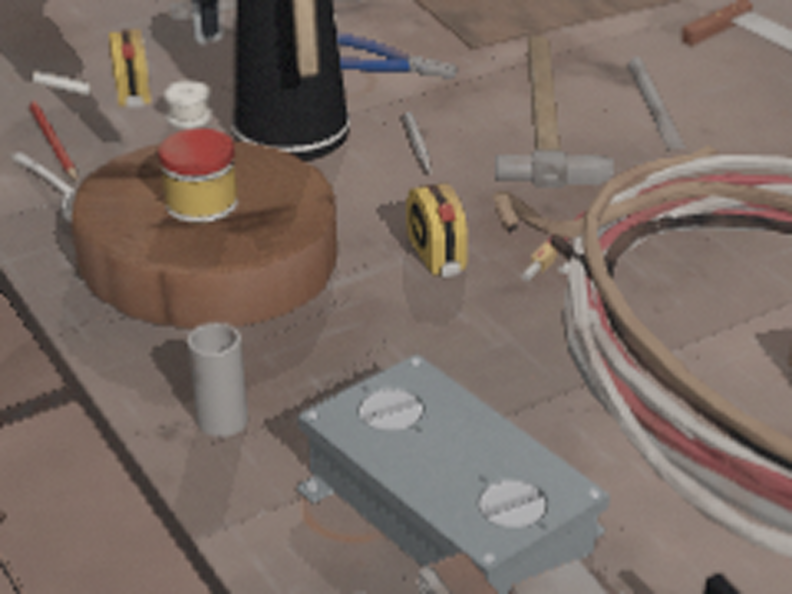

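```bash
python3 - <<'E'
from h import *
np.set_printoptions(precision=3,suppress=True,linewidth=150)
D=np.load("top1.npz");P=cloud("top",D["d"]);im=D["im"]
q=P[(P[...,0]>.3)&(P[...,0]<.8)&(P[...,1]<-.2)&(P[...,1]>-.45)&(P[...,2]>.1)]
print(q[q[:,2]>.16][:5],len(q)); 
q=q[q[:,0]>.42]; print(q.min(0),q.max(0))
# vice profile near holder
for x in np.arange(.44,.58,.01):
    s=P[(abs(P[...,0]-x)<.005)&(P[...,1]<-.13)&(P[...,1]>-.33)&(P[...,2]>.05)]
    print(round(x,2),len(s),s.min(0) if len(s) else '',s.max(0) if len(s) else '')
crop("top",im,285,220,100,75,8,"pics/e.png"); crop("top",im,400,215,60,40,12,"pics/e2.png")
E
```

```text
[] 1148
[ 0.42  -0.253  0.1  ] [ 0.49  -0.2    0.135]
0.44 120 [ 0.435 -0.243  0.063] [ 0.445 -0.175  0.135]
0.45 121 [ 0.445 -0.242  0.062] [ 0.455 -0.176  0.134]
0.46 119 [ 0.455 -0.252  0.059] [ 0.465 -0.176  0.135]
0.47 101 [ 0.465 -0.254  0.06 ] [ 0.475 -0.176  0.133]
0.48 120 [ 0.475 -0.253  0.054] [ 0.485 -0.18   0.106]
0.49 90 [ 0.485 -0.253  0.053] [ 0.495 -0.18   0.105]
0.5 49 [ 0.497 -0.238  0.057] [ 0.503 -0.197  0.089]
0.51 0  
0.52 10 [ 0.519 -0.325  0.05 ] [ 0.525 -0.315  0.059]
0.53 14 [ 0.525 -0.329  0.05 ] [ 0.534 -0.318  0.06 ]
0.54 2 [ 0.536 -0.329  0.052] [ 0.539 -0.328  0.054]
0.55 0  
0.56 54 [ 0.56  -0.254  0.052] [ 0.565 -0.214  0.086]
0.57 66 [ 0.565 -0.255  0.051] [ 0.575 -0.212  0.088]
```

View pics/e.png

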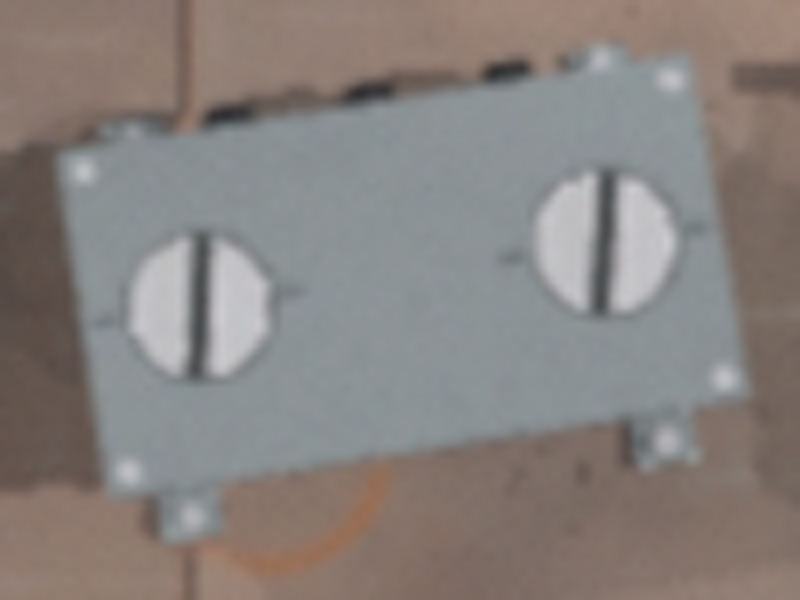

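View pics/e2.png

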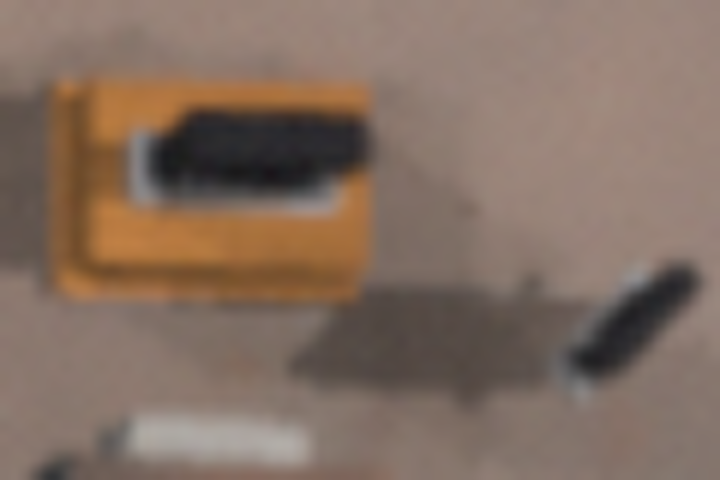

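```bash
python3 - <<'E'
from h import *
np.set_printoptions(precision=4,suppress=True,linewidth=150)
n="top";D=np.load("top1.npz");im=D["im"];P=cloud("top",D["d"])
hsv=cv2.cvtColor(im,cv2.COLOR_RGB2HSV); g=cv2.cvtColor(im,cv2.COLOR_RGB2GRAY).astype(float)
for nm,c in(("L",(310,258.2)),("R",(360.6,250))):
    x0,y0=int(c[0])-14,int(c[1])-14
    S=8; cr=cv2.resize(g[y0:y0+29,x0:x0+29],None,fx=S,fy=S,interpolation=cv2.INTER_CUBIC)
    m=(cr>165).astype(np.uint8); cs,_=cv2.findContours(m,0,1); pts=np.vstack([k for k in cs if cv2.contourArea(k)>1500]).reshape(-1,2)
    hull=cv2.convexHull(pts).reshape(-1,2)
    w=onz(n,(hull+.5)/S-.5+[x0,y0],.06)[:,:2]; el=cv2.fitEllipse(w.astype(np.float32)); ce=np.array(el[0])
    # slot: dark pixels inside disc radius 20 mm, weighted line
    v,u=np.mgrid[:cr.shape[0],:cr.shape[1]]; W=onz(n,np.c_[(u.ravel()+.5)/S-.5+x0,(v.ravel()+.5)/S-.5+y0],.06)[:,:2]
    r=np.hypot(*(W-ce).T); k=(r<.02)&(cr.ravel()<110); p=W[k]; mu=p.mean(0); ev=np.linalg.svd(p-mu,full_matrices=False)[2][0]; ev*=np.sign(ev[0])
    print(nm,"disc",el,"slot mid",mu,"ang deg",np.degrees(np.arctan2(ev[1],ev[0])))
# screws subpixel
g2=g
for s in[(294.5,241),(369,229.5),(375.5,267),(300.5,279)]:
    x0,y0=int(s[0])-3,int(s[1])-3; pt=g[y0:y0+8,x0:x0+8]; w=np.clip(pt-170,0,None); v,u=np.mgrid[:8,:8]
    print((w*u).sum()/w.sum()+x0,(w*v).sum()/w.sum()+y0,onz(n,[((w*u).sum()/w.sum()+x0,(w*v).sum()/w.sum()+y0)],.061))
# box corner rect at depth boundary done before; handle: dark on key
m=((g<60)&(P[...,2]>.045)&(P[...,2]<.1)).astype(np.uint8); k=m*0; k[220:236,408:434]=m[220:236,408:434]
q=P[k>0]; qq=q[q[:,2]>.075]; print("handle top",cv2.minAreaRect(qq[:,:2].astype(np.float32)),np.median(qq[:,2]),qq.mean(0))
ys,xs=np.where(((hsv[...,0]>8)&(hsv[...,0]<20)&(hsv[...,1]>150))); s=(xs>400)&(xs<436)&(ys>218)&(ys<242)
print("holder px",cv2.minAreaRect(onz(n,np.c_[xs[s],ys[s]],.02)[:,:2].astype(np.float32)))
E
```

```text
L disc ((0.48398780822753906, 0.07277810573577881), (0.04713243618607521, 0.04766269400715828), 173.0663604736328) slot mid [0.484  0.0728] ang deg -2.1970579745743435
R disc ((0.5062146186828613, -0.06550592184066772), (0.047369975596666336, 0.048125557601451874), 102.72869110107422) slot mid [ 0.506  -0.0653] ang deg -4.50734692887581
294.9428571428571 241.0 [[0.5306 0.1126 0.061 ]]
368.50877192982455 229.49122807017545 [[ 0.5621 -0.0893  0.061 ]]
375.0612244897959 266.7959183673469 [[ 0.4595 -0.1055  0.061 ]]
300.55555555555554 278.48148148148147 [[0.4282 0.0967 0.061 ]]
handle top ((0.5669939517974854, -0.23287488520145416), (0.038241446018218994, 0.012966327369213104), 88.29349517822266) 0.08244573743283734 [ 0.5665 -0.2322  0.0822]
holder px ((0.5662316679954529, -0.23267537355422974), (0.0693512111902237, 0.04916715621948242), 88.34408569335938)
```

In the top view the key in the holder, at (418,227), has a 44 mm handle and stands in the wooden block. The key at (453,241) is visibly smaller and stands on the bare table, so it's the look-alike. The crop confirms the holder key. I'll move over it now.

Call:
{"api": "jog_arm", "payload": {
  "moves": [
    [0.002,0,-0.015,0],
    [0.004,0,-0.03,0],
    [0.005,0,-0.038,0],
    [0.005,0,-0.038,0],
    [0.005,0,-0.038,0],
    [0.005,0,-0.038,0],
    [0.005,0,-0.038,0],
    [0.005,0,-0.038,0],
    [0.005,0,-0.038,0],
    [0.005,0,-0.038,0]
  ],
  "gripper": 0.04
}}

```text
clock: 10.25
eef_pos: [0.5254, 0.0554, 0.2427]
ee_rot: [-1.571, 0.003, -0.007]
force: [1.0, 0.1, 0.1]
grip_width: 0.0402
```

Call:
{"api": "jog_arm", "payload": {
  "moves": [
    [0.005,0,-0.038,0],
    [0.005,0,-0.038,0],
    [0.005,0,-0.038,0],
    [0.005,0,-0.038,0],
    [0.005,0,-0.038,0],
    [0.005,0,-0.038,0],
    [0.005,0,-0.035,0],
    [0.004,0,-0.025,0],
    [0,0,0,0.1],
    [0,0,0,0.14]
  ]
}}

```text
clock: 11.25
eef_pos: [0.5621, -0.2318, 0.2422]
ee_rot: [-1.57, 0.004, -0.253]
force: [0.2, 1.3, 0.2]
grip_width: 0.04
```

Call:
{"api": "jog_arm", "payload": {
  "moves": [
    [0,0,0,0.14],
    [0,0,0,0.14],
    [0,0,0,0.14],
    [0,0,0,0.14],
    [0,0,0,0.14],
    [0,0,0,0.14],
    [0,0,0,0.14],
    [0,0,0,0.14],
    [0,0,0,0.14],
    [0,0,0,0.09]
  ]
}}

```text
clock: 12.25
eef_pos: [0.5623, -0.2308, 0.2425]
ee_rot: [-1.574, 0.002, -1.603]
force: [0.5, 0.9, -0.1]
grip_width: 0.04
```

```bash
python3 - <<'E'
from h import *
go(.5665,-.2325,.061,-1.6)
E
```

```text
tool shift [0.0019 0.1815 0.0048] spin -0.0026 at [ 0.5623 -0.2308  0.2425] [-1.5736  0.0017 -1.6026] clk 12.25 q [-0.6   0.13  0.12  1.56 -0.    1.  ]
```

Call:
{"api": "jog_arm", "payload": {
  "moves": [
    [0.002,0.02,0.004,0],
    [0,0.03,0,0],
    [0,0.03,0,0],
    [0,0.02,0,0],
    [0,0,0,0],
    [0,0,0,0]
  ]
}}

```text
clock: 12.85
eef_pos: [0.5665, -0.2327, 0.144]
ee_rot: [-1.573, 0.001, -1.597]
force: [-0.2, -0.4, -0.4]
grip_width: 0.0398
```

```bash
python3 - <<'E'
from h import *
go(.5665,-.2325,.061,-1.6)
im,d=viewer.camera("side"); crop("side",im,320,210,120,100,6,"pics/f.png")
E
```

```text
tool shift [-0.0001  0.083   0.0001] spin 0.0029 at [ 0.5665 -0.2327  0.144 ] [-1.5726e+00  1.2000e-03 -1.5971e+00] clk 12.85 q [-0.6   0.15 -0.04  1.39 -0.    0.99]
```

View pics/f.png

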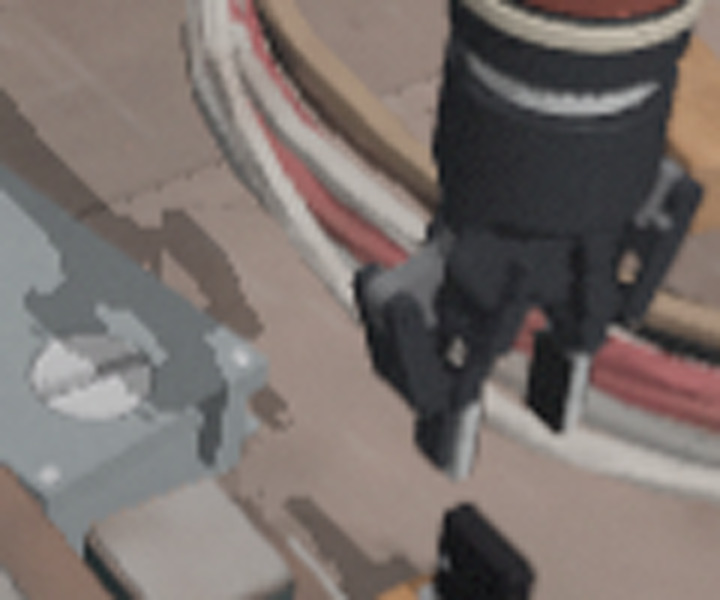

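The crop shows the open fingers at (455,440) and (555,390) straddling the key's black handle, whose top is at (485,540). I'll go down and grip.

Call:
{"api": "jog_arm", "payload": {
  "moves": [
    [0,0.02,0,0],
    [0,0.025,0,0],
    [0,0.02,0,0],
    [0,0.012,0,0],
    [0,0.006,0,0],
    [0,0,0,0],
    [0,0,0,0]
  ]
}}

```text
clock: 13.6
eef_pos: [0.5682, -0.2333, 0.0631]
ee_rot: [-1.569, -0.001, -1.597]
force: [-0.4, 1.1, -0.4]
grip_width: 0.04
```

Call:
{"api": "jog_arm", "payload": {
  "moves": [
    [0,0,0,0],
    [0,0,0,0],
    [0,0,0,0],
    [0,0,0,0],
    [0,0,0,0],
    [0,0,0,0],
    [0,0,0,0]
  ],
  "gripper": 0.0
}}

```text
clock: 14.3
eef_pos: [0.5681, -0.2332, 0.0626]
ee_rot: [-1.57, -0.001, -1.597]
force: [0.9, -0.1, 5.5]
grip_width: 0.0129
```

```bash
python3 - <<'E'
from h import *
go(.5665,-.2325,.061,-1.6)
print(get_obs()['wrist_torque'])
E
```

```text
tool shift [-0.0007  0.0016 -0.0016] spin 0.0032 at [ 0.5681 -0.2332  0.0626] [-1.5695e+00 -7.0000e-04 -1.5968e+00] clk 14.3 q [-0.6   0.19 -0.14  1.24  0.    0.99]
[ 0.08680851 -0.06380262  0.02929585]
```

Call:
{"api": "jog_arm", "payload": {
  "moves": [
    [0,-0.004,0,0],
    [0,-0.012,0,0],
    [0,-0.02,0,0],
    [0,-0.03,0,0],
    [0,-0.03,0,0],
    [0,-0.025,0,0],
    [0,-0.01,0,0],
    [0,0,0,0]
  ]
}}

```text
clock: 15.1
eef_pos: [0.568, -0.2332, 0.194]
ee_rot: [-1.569, -0.001, -1.597]
force: [-0.3, 0.1, -1.5]
grip_width: 0.0131
```

```bash
python3 - <<'E'
from h import *
go(.506,-.0655,.18,-.0787)
print(get_obs()['grip_width'])
im,d=viewer.camera("side"); crop("side",im,320,190,120,100,6,"pics/g.png")
E
```

```text
tool shift [-0.1661  0.0137 -0.0664] spin -1.5181 at [ 0.568  -0.2332  0.194 ] [-1.5693e+00 -1.0000e-03 -1.5968e+00] clk 15.1 q [-0.6   0.14  0.04  1.47  0.    0.99]
0.013104960087549564
```

View pics/g.png

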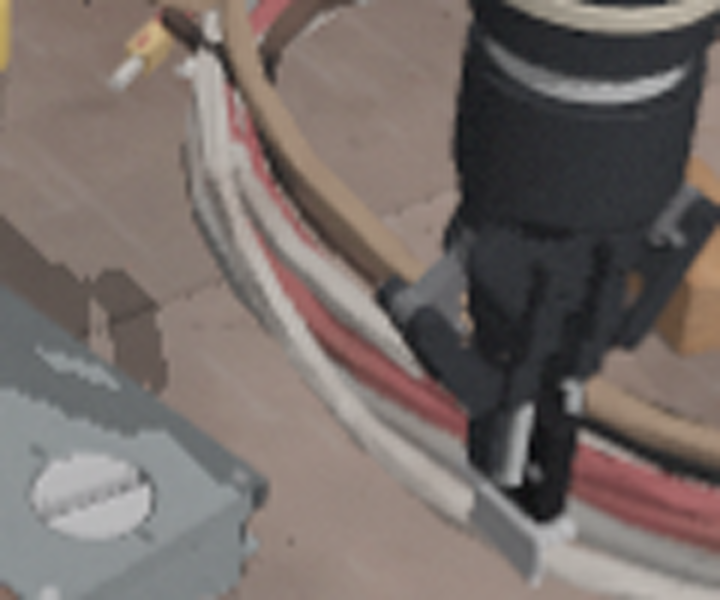

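The crop shows the key held upright with its blade at (510,530). Next I'll move over the right lock.

Call:
{"api": "jog_arm", "payload": {
  "moves": [
    [-0.016,0,-0.006,0],
    [-0.03,0,-0.012,0],
    [-0.035,0,-0.014,0],
    [-0.035,0,-0.014,0],
    [-0.03,0,-0.012,0],
    [-0.02,0,-0.008,0],
    [0,0,0,-0.1],
    [0,0,0,-0.14],
    [0,0,0,-0.14],
    [0,0,0,-0.14]
  ]
}}

```text
clock: 16.15
eef_pos: [0.505, -0.0647, 0.1906]
ee_rot: [-1.573, 0.003, -1.071]
force: [0.8, 0.0, -0.6]
grip_width: 0.0137
```

Call:
{"api": "jog_arm", "payload": {
  "moves": [
    [0,0,0,-0.14],
    [0,0,0,-0.14],
    [0,0,0,-0.14],
    [0,0,0,-0.14],
    [0,0,0,-0.14],
    [0,0,0,-0.14],
    [0,0,0,-0.12],
    [0,0,0,-0.04],
    [0,0,0,0]
  ]
}}

```text
clock: 17.05
eef_pos: [0.505, -0.0649, 0.1907]
ee_rot: [-1.57, 0.003, -0.076]
force: [-0.6, -1.1, -1.3]
grip_width: 0.0131
```

```bash
python3 - <<'E'
from h import *
go(.506,-.0655,.125,-.0787)
E
```

```text
tool shift [ 0.0012  0.0657 -0.0006] spin 0.0023 at [ 0.505  -0.0649  0.1907] [-1.5698  0.0029 -0.0764] clk 17.05 q [-0.39 -0.17 -0.27  1.47  0.   -0.31]
```

Call:
{"api": "jog_arm", "payload": {
  "moves": [
    [0.001,0.02,-0.0006,0],
    [0,0.025,0,0],
    [0,0.015,0,0],
    [0,0.006,0,0],
    [0,0,0,0],
    [0,0,0,0]
  ]
}}

```text
clock: 17.65
eef_pos: [0.5072, -0.066, 0.1275]
ee_rot: [-1.571, -0.001, -0.077]
force: [0.7, -0.2, -0.8]
grip_width: 0.0131
```

```bash
python3 - <<'E'
from h import *
go(.506,-.0655,.122,-.0787)
im,d=viewer.camera("side"); crop("side",im,290,220,80,66,9,"pics/i1.png")
im,d=viewer.camera("top"); crop("top",im,320,210,80,66,9,"pics/i2.png")
E
```

```text
tool shift [-0.0013  0.0055  0.0004] spin 0.0017 at [ 0.5072 -0.066   0.1275] [-1.571e+00 -8.000e-04 -7.700e-02] clk 17.65 q [-0.39 -0.16 -0.37  1.35  0.   -0.31]
```

View pics/i1.png

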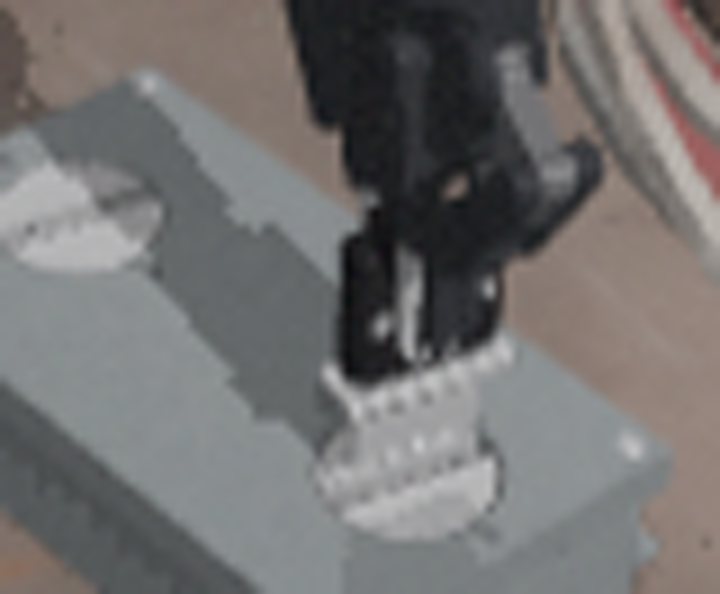

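View pics/i2.png

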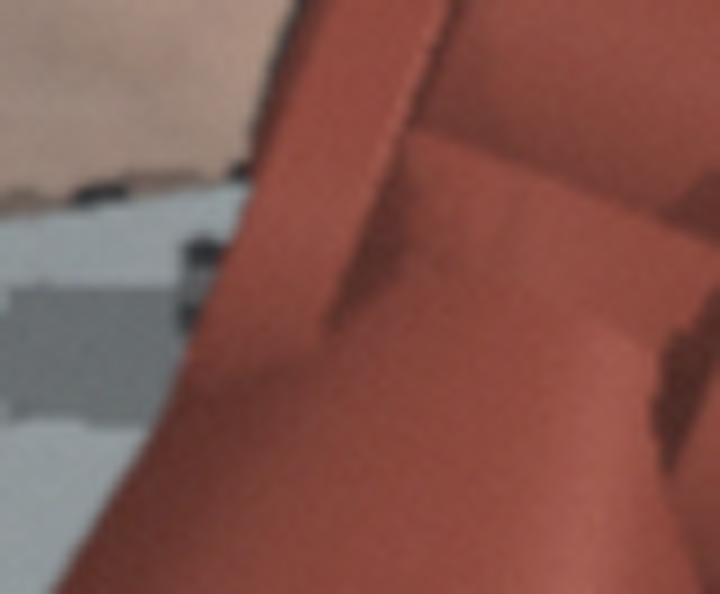

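Call:
{"api": "jog_arm", "payload": {
  "moves": [
    [-0.001,0.006,0,0],
    [0,0.004,0,0],
    [0,0.002,0,0],
    [0,0,0,0],
    [0,0,0,0]
  ]
}}

```text
clock: 18.25
eef_pos: [0.5058, -0.0657, 0.1147]
ee_rot: [-1.57, 0.0, -0.077]
force: [-0.4, 1.0, -1.4]
grip_width: 0.0134
```

Call:
{"api": "jog_arm", "payload": {
  "moves": [
    [0,0.002,0,0],
    [0,0.001,0,0],
    [0,0.001,0,0],
    [0,0,0,0]
  ]
}}

```text
clock: 18.65
eef_pos: [0.5059, -0.0656, 0.1106]
ee_rot: [-1.57, -0.0, -0.077]
force: [1.2, 2.9, -2.0]
grip_width: 0.013
```

Call:
{"api": "jog_arm", "payload": {
  "moves": [
    [0,0.002,0,0],
    [0,0.001,0,0],
    [0,0.001,0,0],
    [0,0,0,0]
  ]
}}

```text
clock: 19.05
eef_pos: [0.5058, -0.0657, 0.1066]
ee_rot: [-1.57, 0.0, -0.077]
force: [1.6, 2.8, -1.1]
grip_width: 0.0132
```

```bash
python3 - <<'E'
from h import *
im,d=viewer.camera("side"); crop("side",im,290,220,80,66,9,"pics/j.png");o=get_obs();print(o['force'],o['wrist_torque'],o['eef_pos'])
E
```

```text
[ 0.96420461  2.90435873 -2.25358447] [ 0.74923581 -0.28288762  0.07097326] [ 0.50582338 -0.0656718   0.10658034]
```

View pics/j.png

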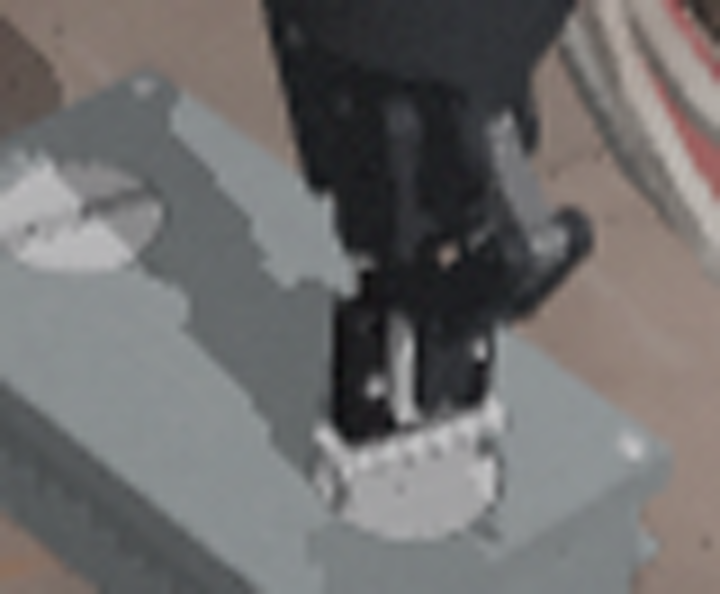

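The blade sits down in the right lock's slot: the collar at (410,440) is now just above the disc, and the force is low. I'll turn clockwise.

Call:
{"api": "jog_arm", "payload": {
  "moves": [
    [0,0,0,0.08],
    [0,0,0,0.08],
    [0,0,0,0.08],
    [0,0,0,0.08],
    [0,0,0,0.08],
    [0,0,0,0]
  ]
}}

```text
clock: 19.7
eef_pos: [0.5061, -0.0644, 0.1066]
ee_rot: [-1.568, 0.001, -0.478]
force: [3.2, 8.9, -1.2]
grip_width: 0.0136
```

```bash
python3 - <<'E'
from h import *
o=get_obs();print(o['force'],o['wrist_torque'],o['eef_pos'],o['ee_rot'],o['joint_efforts'])
E
```

```text
[ 3.15418227  8.86764373 -1.18308942] [ 2.317774   -0.68382491  0.20304196] [ 0.50611227 -0.06437771  0.10663894] [-1.56759608e+00  7.32238106e-04 -4.78420057e-01] [ -4.90626276 -42.97547221  51.04241967  -0.4956363   -3.15906331
   1.18569676]
```

Call:
{"api": "jog_arm", "payload": {
  "moves": [
    [0,0,0.0015,0],
    [0,0,0,0]
  ]
}}

```text
clock: 19.9
eef_pos: [0.5065, -0.064, 0.1066]
ee_rot: [-1.57, 0.001, -0.476]
force: [0.3, 5.4, -1.9]
grip_width: 0.0132
```

Call:
{"api": "jog_arm", "payload": {
  "moves": [
    [0,0,0,0.08],
    [0,0,0,0.08],
    [0,0,0,0.08],
    [0,0,0,0.08],
    [0,0,0,0.08],
    [0,0,0,0]
  ]
}}

```text
clock: 20.5
eef_pos: [0.5068, -0.0637, 0.1067]
ee_rot: [-1.569, 0.001, -0.879]
force: [1.1, 6.9, -2.0]
grip_width: 0.0131
```

```bash
python3 - <<'E'
from h import *
o=get_obs();print(o['force'],o['wrist_torque'],o['eef_pos'],o['ee_rot'],o['joint_efforts'])
E
```

```text
[ 1.13630787  6.93528151 -2.01059047] [ 1.87119868 -0.50950789  0.11076812] [ 0.50678397 -0.06368436  0.10669238] [-1.56898633e+00  1.07512494e-03 -8.78891725e-01] [ -3.89468461 -43.18029642  51.07882619  -0.35903801  -2.54205085
   1.12109341]
```

Call:
{"api": "jog_arm", "payload": {
  "moves": [
    [-0.0008,0,0.0006,0.04],
    [0,0,0,0.08],
    [0,0,0,0.08],
    [0,0,0,0.08],
    [0,0,0,0.08],
    [0,0,0,0]
  ]
}}

```text
clock: 21.1
eef_pos: [0.5071, -0.0632, 0.1067]
ee_rot: [-1.569, 0.0, -1.239]
force: [4.1, 5.0, -3.6]
grip_width: 0.0131
```

```bash
python3 - <<'E'
from h import *
o=get_obs();print(o['force'],o['wrist_torque'],o['eef_pos'],o['ee_rot'],o['joint_efforts'])
E
```

```text
[ 4.12143812  5.04441077 -3.64687204] [ 1.26799385 -0.99724008  0.1325288 ] [ 0.50714391 -0.06322943  0.10673707] [-1.56904851e+00  3.57850641e-04 -1.23921164e+00] [ -2.80412301 -43.49810243  50.60709      0.92114769  -2.07614243
   1.1084155 ]
```

Call:
{"api": "jog_arm", "payload": {
  "moves": [
    [0,0,0,0.07],
    [0,0,0,0.07],
    [0,0,0,0.06],
    [0,0,0,0.04],
    [0,0,0,0]
  ]
}}

```text
clock: 21.6
eef_pos: [0.5074, -0.0632, 0.1068]
ee_rot: [-1.569, 0.001, -1.478]
force: [5.3, 3.7, -2.9]
grip_width: 0.0132
```

```bash
python3 - <<'E'
from h import *
o=get_obs();print(o['force'],o['wrist_torque'],o['eef_pos'],o['ee_rot'],o['joint_efforts'])
E
```

```text
[ 5.26742312  3.68783314 -2.93085099] [ 1.23713376 -1.43473889  0.11018201] [ 0.50743814 -0.06321695  0.10680176] [-1.56851335e+00  7.32939602e-04 -1.47778890e+00] [ -2.86461376 -43.24864984  49.89923      1.60763685  -2.20729418
   0.64437596]
```

Call:
{"api": "jog_arm", "payload": {
  "moves": [
    [0,0,0,0.04],
    [0,0,0,0.03],
    [0,0,0,0]
  ]
}}

```text
clock: 21.9
eef_pos: [0.5076, -0.0633, 0.1068]
ee_rot: [-1.568, 0.001, -1.547]
force: [6.6, 4.9, -4.6]
grip_width: 0.0133
```

```bash
python3 - <<'E'
from h import *
o=get_obs();print(o['force'],o['wrist_torque'],o['eef_pos'],o['ee_rot'],o['joint_efforts'])
E
```

```text
[ 6.55797333  4.94062962 -4.64688495] [ 1.24670444 -1.5306302   0.72066386] [ 0.50755403 -0.06327415  0.10684977] [-1.56831989e+00  6.93802895e-04 -1.54661255e+00] [ -3.51702221 -43.64332795  50.15844584   1.88305601  -2.29454733
   1.11203335]
```

Call:
{"api": "jog_arm", "payload": {
  "moves": [
    [0,0,0,0.03],
    [0,0,0,0]
  ]
}}

```text
clock: 22.1
eef_pos: [0.5075, -0.0633, 0.1068]
ee_rot: [-1.568, 0.001, -1.576]
force: [5.7, 3.3, -5.1]
grip_width: 0.0128
```

```bash
python3 - <<'E'
from h import *
o=get_obs();print(o['force'],o['wrist_torque'],o['eef_pos'],o['ee_rot'],o['joint_efforts'])
E
```

```text
[ 5.71691764  3.32012228 -5.08599299] [ 1.08246893 -1.48478522  1.25259028] [ 0.50751573 -0.06327023  0.10684857] [-1.56847980e+00  5.57490391e-04 -1.57576801e+00] [ -3.80557761 -43.61509681  50.14424801   1.86810639  -2.12360255
   1.57750502]
```

Call:
{"api": "jog_arm", "payload": {
  "moves": [
    [0,0,0,-0.06],
    [0,0,0,-0.06],
    [0,0,0,0]
  ]
}}

```text
clock: 22.4
eef_pos: [0.507, -0.0639, 0.107]
ee_rot: [-1.57, -0.001, -1.456]
force: [3.0, 0.9, -1.6]
grip_width: 0.0132
```

```bash
python3 - <<'E'
from h import *
o=get_obs();print(o['force'],o['wrist_torque'],o['eef_pos'],o['ee_rot'],o['joint_efforts'])
im,d=viewer.camera("side"); crop("side",im,290,220,80,66,9,"pics/k.png")
E
```

```text
[ 3.00192626  0.91209767 -1.56106241] [ 0.42161187 -0.76747918  0.02211699] [ 0.50697053 -0.06388614  0.10701138] [-1.56984604e+00 -8.46691469e-04 -1.45608669e+00] [ -0.93681229 -42.55028129  49.47957873   1.11918591  -0.896102
  -0.81023695]
```

View pics/k.png

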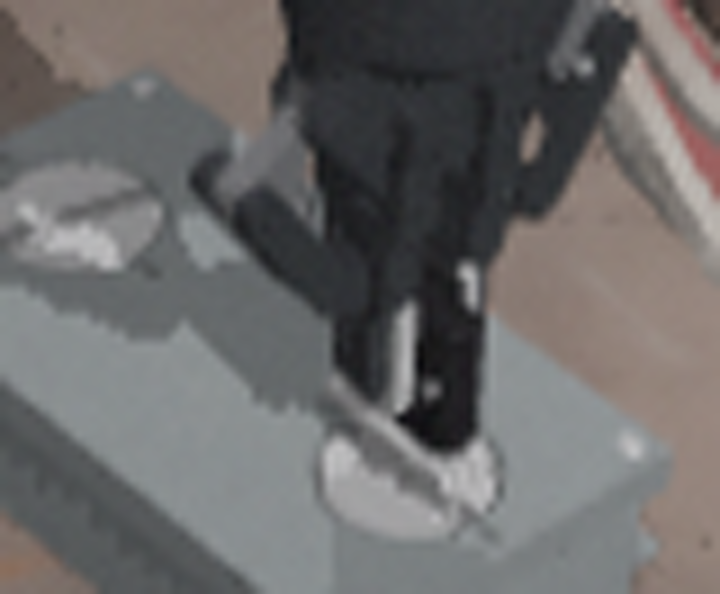

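The key lies along the box's long side in the right lock, with the collar at (400,430) in line with the engraved marks. I'll withdraw it and go to the left lock.

Call:
{"api": "jog_arm", "payload": {
  "moves": [
    [0,-0.004,0,0],
    [0,-0.008,0,0],
    [0,-0.015,0,0],
    [0,-0.02,0,0],
    [0,-0.012,0,0],
    [0,0,0,0]
  ]
}}

```text
clock: 23.05
eef_pos: [0.5075, -0.0641, 0.1683]
ee_rot: [-1.568, -0.002, -1.457]
force: [0.5, -0.4, -0.8]
grip_width: 0.0132
```

```bash
python3 - <<'E'
from h import *
go(.4852,.0745,.165,-.0384)
print(get_obs()['force'])
E
```

```text
tool shift [-0.1402  0.003  -0.0065] spin -1.419 at [ 0.5075 -0.0641  0.1683] [-1.568  -0.0019 -1.4574] clk 23.05 q [-0.38 -0.17 -0.31  1.43 -0.    1.08]
[ 0.46821348 -0.38194838 -0.83515522]
```

Call:
{"api": "jog_arm", "payload": {
  "moves": [
    [-0.015,0,-0.001,0],
    [-0.03,0,-0.0015,0],
    [-0.035,0,-0.0015,0],
    [-0.033,0,-0.0015,0],
    [-0.02,0,-0.001,0],
    [-0.007,0,0,0],
    [0,0,0,-0.1],
    [0,0,0,-0.14],
    [0,0,0,-0.14],
    [0,0,0,-0.14]
  ]
}}

```text
clock: 24.05
eef_pos: [0.4837, 0.0748, 0.165]
ee_rot: [-1.572, 0.001, -0.931]
force: [0.3, 0.2, -1.8]
grip_width: 0.0131
```

Call:
{"api": "jog_arm", "payload": {
  "moves": [
    [0,0,0,-0.14],
    [0,0,0,-0.14],
    [0,0,0,-0.14],
    [0,0,0,-0.14],
    [0,0,0,-0.14],
    [0,0,0,-0.14],
    [0,0,0,-0.06],
    [0,0,0,0],
    [0,0,0,0]
  ]
}}

```text
clock: 24.95
eef_pos: [0.4839, 0.0748, 0.1653]
ee_rot: [-1.571, 0.001, -0.039]
force: [-0.6, -0.3, -1.2]
grip_width: 0.013
```

```bash
python3 - <<'E'
from h import *
go(.4852,.0745,.122,-.0384)
E
```

```text
tool shift [ 0.0014  0.0433 -0.0002] spin -0.0008 at [0.4839 0.0748 0.1653] [-1.5708e+00  7.0000e-04 -3.9200e-02] clk 24.95 q [-0.11 -0.24 -0.37  1.43 -0.   -0.08]
```

Call:
{"api": "jog_arm", "payload": {
  "moves": [
    [0.001,0.018,0,0],
    [0,0.015,0,0],
    [0,0.008,0,0],
    [0,0,0,0],
    [0,0,0,0]
  ]
}}

```text
clock: 25.45
eef_pos: [0.485, 0.0749, 0.1249]
ee_rot: [-1.571, 0.0, -0.037]
force: [-0.1, 0.4, -1.1]
grip_width: 0.0133
```

```bash
python3 - <<'E'
from h import *
go(.4852,.0745,.107,-.0384)
im,d=viewer.camera("side"); crop("side",im,265,200,100,80,8,"pics/l.png")
E
```

```text
tool shift [ 0.0002  0.0179 -0.0004] spin 0.0013 at [0.485  0.0749 0.1249] [-1.5707e+00  2.0000e-04 -3.7100e-02] clk 25.45 q [-0.11 -0.22 -0.44  1.36  0.   -0.08]
```

View pics/l.png

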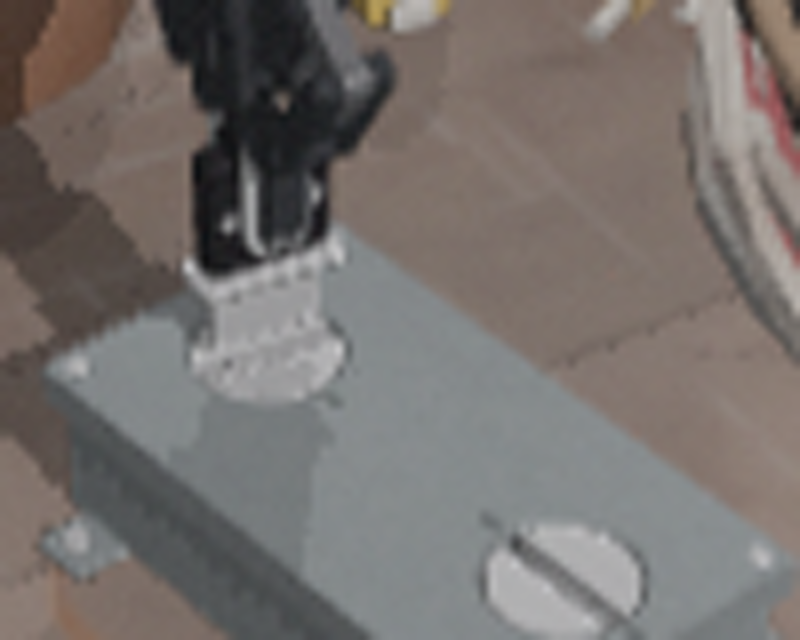

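The right lock's slot, running from (510,540) to (630,625), is in line with its marks. The key is centred over the left lock, so I'll insert it.

Call:
{"api": "jog_arm", "payload": {
  "moves": [
    [0,0.006,0,0],
    [0,0.004,0,0],
    [0,0.002,0,0],
    [0,0,0,0]
  ]
}}

```text
clock: 25.9
eef_pos: [0.4849, 0.0749, 0.1124]
ee_rot: [-1.571, 0.001, -0.037]
force: [0.7, 0.1, -1.5]
grip_width: 0.0129
```

Call:
{"api": "jog_arm", "payload": {
  "moves": [
    [0,0.002,0,0],
    [0,0.002,0,0],
    [0,0.001,0,0],
    [0,0.001,0,0],
    [0,0,0,0]
  ]
}}

```text
clock: 26.4
eef_pos: [0.4851, 0.0749, 0.1067]
ee_rot: [-1.571, 0.0, -0.037]
force: [0.0, 0.0, -0.9]
grip_width: 0.0133
```

```bash
python3 - <<'E'
from h import *
o=get_obs();print(o['force'],o['wrist_torque'],o['eef_pos'],o['ee_rot'])
E
```

```text
[ 0.04671647  0.02486879 -0.89336459] [ 0.01443311 -0.02204744 -0.02704213] [0.48507635 0.07486994 0.1066604 ] [-1.57070447e+00  1.31312514e-04 -3.67971560e-02]
```

Call:
{"api": "jog_arm", "payload": {
  "moves": [
    [0,0,0,0.08],
    [0,0,0,0.08],
    [0,0,0,0.08],
    [0,0,0,0.08],
    [0,0,0,0.08],
    [0,0,0,0.08],
    [0,0,0,0]
  ]
}}

```text
clock: 27.1
eef_pos: [0.4852, 0.0748, 0.1068]
ee_rot: [-1.571, -0.0, -0.518]
force: [-0.4, -0.0, -2.0]
grip_width: 0.013
```

Call:
{"api": "jog_arm", "payload": {
  "moves": [
    [0,0,0,0.08],
    [0,0,0,0.08],
    [0,0,0,0.08],
    [0,0,0,0.08],
    [0,0,0,0.08],
    [0,0,0,0.08],
    [0,0,0,0]
  ]
}}

```text
clock: 27.8
eef_pos: [0.4855, 0.075, 0.1069]
ee_rot: [-1.57, -0.0, -0.996]
force: [3.6, 1.6, -1.9]
grip_width: 0.0135
```

```bash
python3 - <<'E'
from h import *
o=get_obs();print(o['force'],o['wrist_torque'],o['eef_pos'],o['ee_rot'])
E
```

```text
[ 3.58270871  1.61289279 -1.85321477] [ 0.29406312 -0.59033986  0.05596582] [0.48551335 0.07503435 0.10689874] [-1.56972444e+00 -2.68980616e-05 -9.95666683e-01]
```

Call:
{"api": "jog_arm", "payload": {
  "moves": [
    [0,0,0,0.08],
    [0,0,0,0.08],
    [0,0,0,0.08],
    [0,0,0,0.08],
    [0,0,0,0.08],
    [0,0,0,0.08],
    [0,0,0,0]
  ]
}}

```text
clock: 28.5
eef_pos: [0.4859, 0.0751, 0.107]
ee_rot: [-1.569, 0.001, -1.475]
force: [5.4, 1.8, -4.3]
grip_width: 0.0128
```

Call:
{"api": "jog_arm", "payload": {
  "moves": [
    [0,0,0,0.04],
    [0,0,0,0.03],
    [0,0,0,0]
  ]
}}

```text
clock: 28.8
eef_pos: [0.486, 0.0751, 0.107]
ee_rot: [-1.569, 0.001, -1.543]
force: [5.6, 2.0, -5.4]
grip_width: 0.0132
```

```bash
python3 - <<'E'
from h import *
o=get_obs();print(o['force'],o['wrist_torque'],o['eef_pos'],o['ee_rot'])
E
```

```text
[ 5.55169333  1.96140435 -5.36211366] [ 0.49929809 -1.39678153  0.59945844] [0.48602433 0.07509325 0.10698805] [-1.56872620e+00  6.33832706e-04 -1.54254972e+00]
```

Call:
{"api": "jog_arm", "payload": {
  "moves": [
    [0,0,0,0.035],
    [0,0,0,0]
  ]
}}

```text
clock: 29.0
eef_pos: [0.486, 0.0751, 0.107]
ee_rot: [-1.569, 0.001, -1.577]
force: [5.3, 2.0, -4.9]
grip_width: 0.0134
```

```bash
python3 - <<'E'
from h import *
o=get_obs();print(o['force'],o['wrist_torque'],o['eef_pos'],o['ee_rot'])
E
```

```text
[ 5.25354009  1.98679386 -4.89942215] [ 0.36820451 -1.35995497  1.19437405] [0.48599553 0.07507884 0.10700666] [-1.56878372e+00  5.09726572e-04 -1.57679184e+00]
```

Call:
{"api": "jog_arm", "payload": {
  "moves": [
    [0,0,0,-0.06],
    [0,0,0,-0.06],
    [0,0,0,0]
  ]
}}

```text
clock: 29.3
eef_pos: [0.4854, 0.0749, 0.107]
ee_rot: [-1.57, 0.0, -1.457]
force: [1.1, 1.7, -1.5]
grip_width: 0.0132
```

Call:
{"api": "jog_arm", "payload": {
  "moves": [
    [0,-0.004,0,0],
    [0,-0.008,0,0],
    [0,-0.015,0,0],
    [0,-0.025,0,0],
    [0,-0.025,0,0],
    [0,-0.012,0,0],
    [0,0,0,0]
  ]
}}

```text
clock: 30.0
eef_pos: [0.4861, 0.0747, 0.1982]
ee_rot: [-1.568, -0.001, -1.462]
force: [0.5, -1.1, -1.4]
grip_width: 0.0131
```

```bash
python3 - <<'E'
from h import *
go(.568,-.2333,.2,-1.597)
im,d=viewer.camera("side"); crop("side",im,265,180,110,90,7,"pics/m.png")
E
```

```text
tool shift [ 0.3151 -0.0014  0.048 ] spin 0.1351 at [0.4861 0.0747 0.1982] [-1.5676e+00 -8.0000e-04 -1.4619e+00] clk 30.0 q [-0.11 -0.24 -0.32  1.49 -0.    1.35]
```

View pics/m.png

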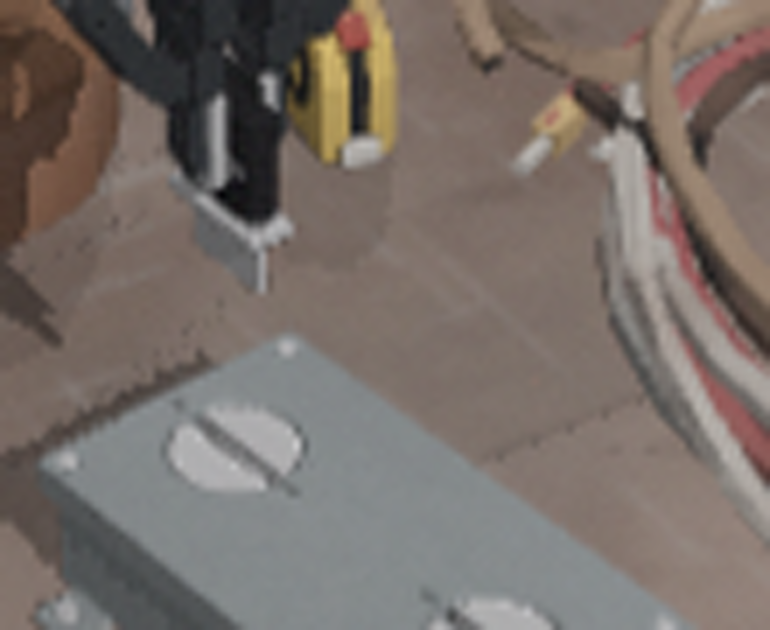

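Both slots are now in line with their marks: the left one from (185,410) to (290,490), the right one at (440,600). The key is straight in the grip, so I'll return it to the holder.

Call:
{"api": "jog_arm", "payload": {
  "moves": [
    [0.015,0,0.002,0],
    [0.03,0,0.005,0],
    [0.038,0,0.006,0],
    [0.04,0,0.006,0],
    [0.04,0,0.006,0],
    [0.04,0,0.006,0],
    [0.04,0,0.006,0],
    [0.036,0,0.006,0],
    [0.025,0,0.004,0],
    [0.011,0,0.001,0]
  ]
}}

```text
clock: 31.05
eef_pos: [0.5663, -0.2358, 0.1937]
ee_rot: [-1.573, 0.001, -1.464]
force: [0.2, 0.3, -1.7]
grip_width: 0.0131
```

Call:
{"api": "jog_arm", "payload": {
  "moves": [
    [0,0,0,0.07],
    [0,0,0,0.065],
    [0,0,0,0],
    [0,0,0,0]
  ]
}}

```text
clock: 31.45
eef_pos: [0.5667, -0.2327, 0.1952]
ee_rot: [-1.572, 0.001, -1.595]
force: [0.3, 0.4, -1.9]
grip_width: 0.0135
```

```bash
python3 - <<'E'
from h import *
go(.568,-.2333,.1,-1.597)
E
```

```text
tool shift [0.0006 0.0952 0.0014] spin 0.0024 at [ 0.5667 -0.2327  0.1952] [-1.5717e+00  7.0000e-04 -1.5946e+00] clk 31.45 q [-0.6   0.14  0.04  1.48  0.    0.99]
```

Call:
{"api": "jog_arm", "payload": {
  "moves": [
    [0.0006,0.02,0.001,0],
    [0,0.03,0,0],
    [0,0.025,0,0],
    [0,0.015,0,0],
    [0,0.005,0,0],
    [0,0,0,0],
    [0,0,0,0]
  ]
}}

```text
clock: 32.15
eef_pos: [0.5687, -0.2341, 0.1022]
ee_rot: [-1.569, -0.001, -1.596]
force: [0.3, -0.2, -1.1]
grip_width: 0.0133
```

```bash
python3 - <<'E'
from h import *
go(.5678,-.2333,.064,-1.597)
im,d=viewer.camera("side"); crop("side",im,360,240,80,66,9,"pics/n.png")
E
```

```text
tool shift [-0.0008  0.0382 -0.001 ] spin 0.0005 at [ 0.5687 -0.2341  0.1022] [-1.5692e+00 -9.0000e-04 -1.5965e+00] clk 32.15 q [-0.6   0.17 -0.09  1.31  0.    0.99]
```

View pics/n.png

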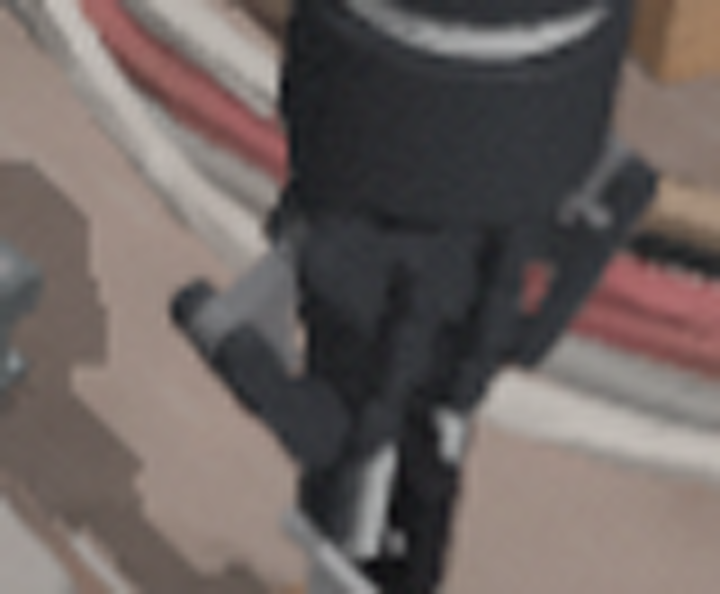

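Call:
{"api": "jog_arm", "payload": {
  "moves": [
    [-0.0008,0.006,-0.001,0],
    [0,0.005,0,0],
    [0,0.003,0,0],
    [0,0.003,0,0],
    [0,0,0,0],
    [0,0,0,0]
  ]
}}

```text
clock: 32.8
eef_pos: [0.5676, -0.233, 0.0839]
ee_rot: [-1.57, -0.0, -1.597]
force: [2.2, 0.5, -0.9]
grip_width: 0.0131
```

```bash
python3 - <<'E'
from h import *
go(.5678,-.2333,.0626,-1.597)
o=get_obs();print(o['force'],o['wrist_torque'])
im,d=viewer.camera("side"); crop("side",im,360,260,80,66,9,"pics/o.png")
E
```

```text
tool shift [0.0003 0.0213 0.0002] spin 0.0002 at [ 0.5676 -0.233   0.0839] [-1.5697e+00 -2.0000e-04 -1.5968e+00] clk 32.8 q [-0.6   0.18 -0.12  1.28  0.    0.99]
[ 2.24432588  0.46940765 -0.92936974] [-0.08760096 -0.57338968  0.02054349]
```

View pics/o.png

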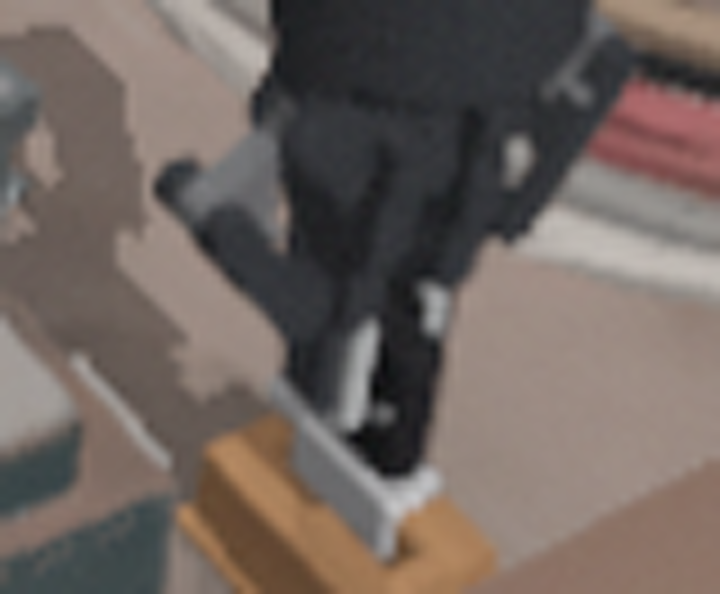

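The blade has entered the holder's slot at (345,500), with 2 N from the near wall. I'll shift 1 mm and go on down.

Call:
{"api": "jog_arm", "payload": {
  "moves": [
    [0,0.003,0.001,0],
    [0,0.005,0,0],
    [0,0.005,0,0],
    [0,0.004,0,0],
    [0,0.002,0,0],
    [0,0,0,0],
    [0,0,0,0]
  ]
}}

```text
clock: 33.55
eef_pos: [0.568, -0.2328, 0.0648]
ee_rot: [-1.571, 0.0, -1.597]
force: [0.2, 0.6, -1.1]
grip_width: 0.0134
```

Call:
{"api": "jog_arm", "payload": {
  "moves": [
    [0,0.0015,0,0],
    [0,0.001,0,0],
    [0,0.0005,0,0],
    [0,0,0,0]
  ]
}}

```text
clock: 33.95
eef_pos: [0.5682, -0.233, 0.0626]
ee_rot: [-1.57, -0.0, -1.597]
force: [-2.4, 1.5, 5.8]
grip_width: 0.013
```

Call:
{"api": "jog_arm", "payload": {
  "moves": [
    [0,0,0,0],
    [0,0,0,0],
    [0,0,0,0],
    [0,0,0,0],
    [0,0,0,0]
  ],
  "gripper": 0.04
}}

```text
clock: 34.45
eef_pos: [0.5681, -0.2329, 0.0617]
ee_rot: [-1.571, 0.0, -1.597]
force: [-0.0, 0.4, 0.0]
grip_width: 0.04
```

Call:
{"api": "jog_arm", "payload": {
  "moves": [
    [0,-0.005,0,0],
    [0,-0.015,0,0],
    [0,-0.03,0,0],
    [0,-0.04,0,0],
    [0,-0.04,0,0],
    [0,-0.03,0,0],
    [0,0,0,0]
  ]
}}

```text
clock: 35.15
eef_pos: [0.57, -0.2341, 0.2288]
ee_rot: [-1.563, -0.005, -1.597]
force: [0.4, -0.5, 1.1]
grip_width: 0.0398
```

```bash
python3 - <<'E'
from h import *
go(.45,.15,.25,-1.597)
im,d=viewer.camera("side"); crop("side",im,360,260,80,66,9,"pics/p.png")
E
```

```text
tool shift [-0.3808 -0.024  -0.1298] spin 0.0002 at [ 0.57   -0.2341  0.2288] [-1.5631 -0.0049 -1.5968] clk 35.15 q [-0.6   0.14  0.11  1.53  0.    1.  ]
```

View pics/p.png

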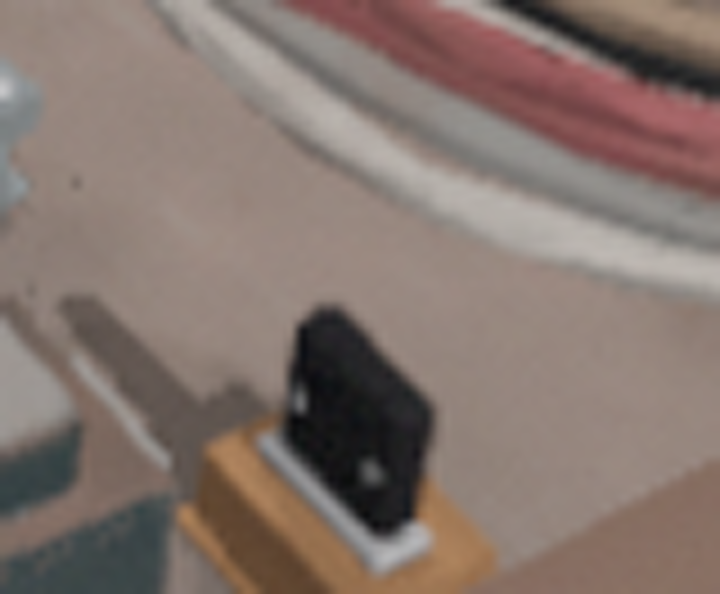

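The key is home: its collar at (345,500) is flush on the holder's top. I'll move the arm aside for a final check.

Call:
{"api": "jog_arm", "payload": {
  "moves": [
    [-0.015,-0.005,-0.008,0],
    [-0.03,-0.01,-0.015,0],
    [-0.038,-0.01,-0.018,0],
    [-0.038,0,-0.018,0],
    [-0.038,0,-0.018,0],
    [-0.038,0,-0.018,0],
    [-0.038,0,-0.018,0],
    [-0.038,0,-0.018,0],
    [-0.038,0,-0.018,0],
    [-0.038,0,-0.018,0]
  ]
}}

```text
clock: 36.2
eef_pos: [0.4089, 0.1217, 0.2463]
ee_rot: [-1.571, 0.0, -1.597]
force: [0.8, -0.6, 0.1]
grip_width: 0.0403
```

Call:
{"api": "jog_arm", "payload": {
  "moves": [
    [-0.038,0,-0.018,0],
    [-0.038,0,-0.018,0],
    [-0.038,0,-0.018,0],
    [-0.038,0,-0.018,0],
    [-0.035,0,-0.015,0],
    [-0.025,0,-0.01,0],
    [-0.01,0,0,0],
    [0,0,0,0]
  ]
}}

```text
clock: 37.0
eef_pos: [0.3187, 0.3452, 0.2462]
ee_rot: [-1.572, -0.001, -1.595]
force: [0.6, -1.1, -0.3]
grip_width: 0.0397
```

```bash
python3 - <<'E'
from h import *
n="top"; im,d=viewer.camera(n); cv2.imwrite("pics/q0.png",im[:,:,::-1]); crop(n,im,285,220,100,75,8,"pics/q1.png")
s,_=viewer.camera("side"); cv2.imwrite("pics/q2.png",s[:,:,::-1])
P=cloud(n,d); g=cv2.cvtColor(im,cv2.COLOR_RGB2GRAY).astype(float)
for nm,ce in(("L",(.484,.0728)),("R",(.5062,-.0655))):
    c=proj(n,[[*ce,.06]])[0]; x0,y0=int(c[0])-14,int(c[1])-14; S=8
    cr=cv2.resize(g[y0:y0+29,x0:x0+29],None,fx=S,fy=S,interpolation=cv2.INTER_CUBIC); v,u=np.mgrid[:cr.shape[0],:cr.shape[1]]
    W=onz(n,np.c_[(u.ravel()+.5)/S-.5+x0,(v.ravel()+.5)/S-.5+y0],.06)[:,:2]; k=(np.hypot(*(W-ce).T)<.02)&(cr.ravel()<125)
    p=W[k]; e=np.linalg.svd(p-p.mean(0),full_matrices=False)[2][0]; print(nm,k.sum(),np.degrees(np.arctan2(e[1],e[0]))%180)
h=cv2.cvtColor(im,cv2.COLOR_RGB2HSV); m=(((h[...,0]<8)|(h[...,0]>172))&(h[...,1]>150)); m[:, :150]=0; m[:,230:]=0; m[:215]=0;m[300:]=0
q=P[m]; q=q[q[:,2]>.11]; print("tin lid",len(q),np.median(q,0),q[:,2].std())
m=((P[...,2]>.075)&(P[...,2]<.095)); m2=np.zeros_like(m); m2[275:305,250:280]=m[275:305,250:280]; print("pipe",m2.sum(),P[m2].mean(0) if m2.any() else 0)
m2=np.zeros_like(m); m2[218:240,405:436]=((P[...,2]>.075)&(P[...,2]<.1)&(g<60))[218:240,405:436]; print("key",P[m2].mean(0),np.median(P[m2][:,2]))
print(get_obs()['force'])
E
```

```text
L 1942 98.810562971317
R 1970 98.9901971059086
tin lid 425 [0.48315441 0.40119474 0.12609769] 0.07649012864080164
pipe 65 [0.39352846 0.19362438 0.08490669]
key [ 0.5645488  -0.23201579  0.0824615 ] 0.08229650711611125
[-0.36750643 -0.67622313 -0.02263011]
```

View pics/q0.png

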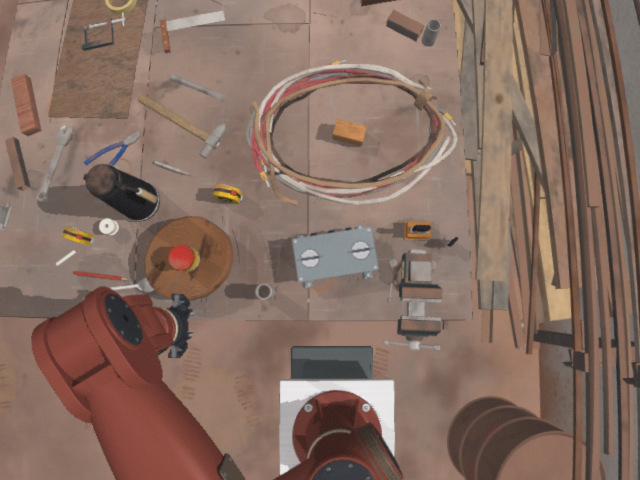

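View pics/q2.png

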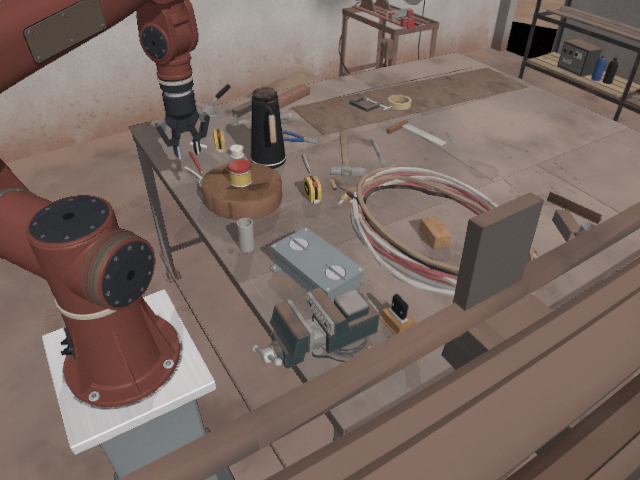

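The top view shows the red lid on the log at (181,258), both slots in line with the box at (310,258) and (361,250), and the key in its holder at (420,229). The pipe at (264,291) and the tape at (228,193) haven't moved, and the arm is clear of everything.

```bash
python3 -c "
from station import ctrl
print(ctrl.hand_in())"
```

```text
the job is handed in; nothing more can be done
None
```

I finished the job in the order asked and handed it in at about 37 s of the 69 s allowed; the hand-in gives no verdict.

- **Tin:** it stands upright near the middle of the log slice.
- **Locks:** I turned both until the torque rose at the stop, to about 1.2 N m. The slots measured 98.8° and 99.0°, against about 98.8° for the box's long side.
- **Key:** it is back in its holder, blade down. Its collar looks flush on the holder's top, and its top is at z = 82 mm, the same as at the start.
- **Pipe and tape:** the pipe measured within 1 mm of its start. I compared the tape only by eye, and it looks unmoved.
- **Forces:** the highest I saw on the tool was about 10 N, well under the limits. I only read it at the end of each move.
- **Readings that disagreed:**
  - The arm and camera positions differed by about 1–2 mm at the locks. In the right lock this gave side forces of up to about 9 N until I shifted the tool.
  - The depth reading on the tin's lid was scattered, probably from red arm pixels in the mask, so I judged that the tin is upright from the pictures.

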